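Filter change at the air-monitoring bench

TASK

Empty the spent orange filter cassettes out of the tall blue tube into the grey tray: tip the tube onto the metal ledge and let go so that it rests there leaning, take hold of it again lower down, near its foot, and raise the foot until the mouth points well down and all cassettes have rolled out. Stand the empty tube back upright on its black rubber pad; also stand every fresh white filter pack upright on one of its short thin edges inside the blue tape outline, and set the valve's handle to 60 degrees open (its red end at the red mark). Leave the tape roll and the metal canister where they are.

Things in the scene. Friction and masses are not known exactly. Their poses are not given: they have to be found in the camera images.
- tube: Tall open-topped blue tube of rectangular section, 46 mm (its x) by 37 mm (its y) by 220 mm tall (its z), walls and floor 4 mm, 0.25 kg, with a white band about 50 mm above the foot. Origin: centre of its underside; z runs up to the mouth. It starts upright on the rubber pad; its x points roughly towards the ledge and tray. It holds 3 cassettes.
- foot (a point): Centre of the upper face of the black rubber pad (100 by 110 mm, top 3 mm above the bench) on which the tube stands. Its frame is the station's: x points level from the pad towards the ledge and the tray, z up. Pad, ledge and tray are fixed together to the bench.
- ledge: The metal ledge: a fixed level round bar of 10 mm radius, 160 mm long along its y, on two posts at its ends (14 mm square, centred 72 mm either side). Origin: middle of the bar's axis, 90 mm above the bench, 140 mm from the pad's centre along the station's x. Axes as foot. Friction on bar and pad holds the tube when it leans at about 50 degrees from upright.
- tray (a point): Centre of the upper face of the floor of the fixed grey tray, 250 mm from the pad's centre along the station's x and 4 mm above the bench; axes as foot. The tray measures 170 mm (x) by 180 mm (y) outside, walls 5 mm thick and 50 mm high, except the far wall (+x), 90 mm high.
- bay: Blue tape outline flat on the bench, inside 126 mm (its x) by 326 mm (its y), tape 12 mm wide. Origin: its centre on the bench; x points away from the robot, z up.
- handle (a joint): Opening angle of the valve handle in rad: 0 shut, 1.571 fully open; it grows as the handle turns clockwise seen from above and stays where it is left (friction about 0.06 N m). The white dial has marks at 0, 30, 60 (red, wider) and 90 degrees.
- valve_grip (a point): Point on the vertical axis of the valve's handle at gripping height, 79 mm above the bench. The handle is a black upright bar 52 mm long (this frame's x), 12 mm wide (y), from 64 to 90 mm above the bench, its +x end red. It stands on a fixed grey block 70 by 70 by 50 mm. The frame turns with the handle.
- tape: Grey tape roll, 80 mm across, 24 mm high, flat on the bench; leave it alone.
- canister: Metal canister, 56 mm across, 110 mm tall, upright; leave it alone.
- pack0: White filter pack with a green band, a flat box 90 mm (its x) by 64 mm (its y) by 20 mm (its z), 0.09 kg. Origin: its centre. It starts lying flat with its z up; standing on a short thin edge its x is vertical (either end up) and its centre 45 mm above the bench. May be absent.
- cassette0: Spent filter cassette: orange rigid disc 34 mm across, 24 mm thick along its y. Origin: its centre. The three start inside the tube, one above another, lying on their rims with y across the tube's y, so that they roll along the tube.
- pack1: White filter pack with a green band, a flat box 90 mm (its x) by 64 mm (its y) by 20 mm (its z), 0.09 kg. Origin: its centre. It starts lying flat with its z up; standing on a short thin edge its x is vertical (either end up) and its centre 45 mm above the bench. May be absent.
- cassette1: Spent filter cassette: orange rigid disc 34 mm across, 24 mm thick along its y. Origin: its centre. The three start inside the tube, one above another, lying on their rims with y across the tube's y, so that they roll along the tube.
- pack2: White filter pack with a green band, a flat box 90 mm (its x) by 64 mm (its y) by 20 mm (its z), 0.09 kg. Origin: its centre. It starts lying flat with its z up; standing on a short thin edge its x is vertical (either end up) and its centre 45 mm above the bench. May be absent.
- cassette2: Spent filter cassette: orange rigid disc 34 mm across, 24 mm thick along its y. Origin: its centre. The three start inside the tube, one above another, lying on their rims with y across the tube's y, so that they roll along the tube.

How it is judged (in metres and radians):
On the way, in this order (a step that is already met when the one before it is completed fails the run):
1. the tube leans on the ledge, 34 to 72 degrees from upright, let go (angle between tube's own z axis and vertical between 0.6 and 1.25 rad and contact force between tube and ledge above 0.1 N and contact force between the fingers and tube below 0.05 N), for 0.3 s.
2. the tube is held by its lower half (tool point less than 110 mm from its foot) and its mouth points at least 10 degrees below level (angle between tube's own z axis and vertical above 1.745 rad and contact force between the fingers and tube above 1 N and z of the grasp point in the frame of tube below 0.11 m), for 0.2 s.
At the end, for the whole second after the job is handed in: Tube upright (4.5 deg) and still within 40 mm of the pad centre; all cassettes in the tray; every pack standing still on a short thin edge (7 deg) on the bench, its centre inside the blue outline (65 by 165 mm either side of its centre); valve at 60 deg, within 6 (angle between tube's own z axis and vertical below 0.08 rad and horizontal distance between tube and foot below 0.04 m and height (world z) of tube below 0.012 m and linear speed of each of tube, pack0, pack1, pack2 below 0.02 m/s and x of cassette0 in the frame of tray between -0.085 and 0.085 m and y of cassette0 in the frame of tray between -0.09 and 0.09 m and z of each of cassette0, cassette1, cassette2 in the frame of tray below 0.07 m and x of cassette1 in the frame of tray between -0.085 and 0.085 m and y of cassette1 in the frame of tray between -0.09 and 0.09 m and x of cassette2 in the frame of tray between -0.085 and 0.085 m and y of cassette2 in the frame of tray between -0.09 and 0.09 m and (angle between pack0's own x axis and vertical below 0.12 rad or angle between pack0's own x axis and vertical above 3.0216 rad) and x of pack0 in the frame of bay between -0.065 and 0.065 m and y of pack0 in the frame of bay between -0.165 and 0.165 m and height (world z) of each of pack0, pack1, pack2 below 0.052 m and (angle between pack1's own x axis and vertical below 0.12 rad or angle between pack1's own x axis and vertical above 3.0216 rad) and x of pack1 in the frame of bay between -0.065 and 0.065 m and y of pack1 in the frame of bay between -0.165 and 0.165 m and (angle between pack2's own x axis and vertical below 0.12 rad or angle between pack2's own x axis and vertical above 3.0216 rad) and x of pack2 in the frame of bay between -0.065 and 0.065 m and y of pack2 in the frame of bay between -0.165 and 0.165 m and value of joint handle between 0.942 and 1.152 rad); the robot touches nothing.
It fails at once if the tape roll is moved more than 30 mm (distance of tape from where it was at the start of the episode above 0.03 m).
It fails at once if the canister is moved more than 30 mm (distance of canister from where it was at the start of the episode above 0.03 m).
Of pack0, pack1, pack2 only 2 to 3 are there at a start; the rules pass over those that are not, and their reading is None.
At some moment in a run one of pack0, pack1, pack2 may be knocked a few centimetres aside while the robot is not near it.
It also fails if it takes over 210 s, if anything falls off the work surface, if the arm or the gripper's body presses on something with over 40 N, if the wrist force passes 120 N, or if a joint passes its speed limit or range.

ROBOT

A 6-joint arm with a two-finger parallel gripper is mounted at the origin on the work surface. World frame = base frame: x ahead of the robot, y to its left, z up, the work surface at z = 0. Lengths are in m, angles in degrees, forces in N, time in s.
With the tool pointing down it reaches from about 0.375 to 0.9 m from the base axis. Payload 3.1 kg.
Tool frame: the origin (TCP) lies between the finger pads, 19 mm behind the fingertips; this is the grasp point; z points along the fingers, y is the line along which they close (so a half turn about z gives the same grasp; the last joint's range is limited). The gripper opens to 87 mm and grips with 3 to 60 N. Pads are 19 mm wide; open, the fingers measure 117 mm over their backs; the gripper's body (75 mm by 190 mm) begins 51 mm behind the grasp point.
Start: joints at [-78.982, 30.224, 82.088, -0, 67.689, -10.227], TCP at [0.226, -0.582, 0.241] pointing down, gripper open.
Joint ranges: [-176.69, 176.69], [-43.24, 126.21], [12.49, 139.97], [-82, 262], [0, 151.66], [-163.58, 163.58]. Speed limits (degrees/s): [159.86, 159.86, 180, 180, 180, 180].

INTERFACE

Orientations are given as a 3x3 rotation matrix whose columns are the frame's x, y, z axes.
In Python, from rig import * gives the robot as it stands.
- The arm moves only by the tool step_arm, never from a script. Its argument "targets" is a list of rows, each a list of 5 numbers: the opening, from -1 (shut) to 1 (fully open), then the shift along the world's x, y, z normalised to -1 to 1, where 1 is 0.25 m, then the turn about the world's z normalised to -1 to 1, where 1 is 180 degrees. In form: [[fingers, x, y, z, turn], ...]. A call has 1 to 20 rows; each row is the pose to reach, as a shift and turn from the pose commanded when the call began, turning the shorter way round; what a row does not reach only later rows make up. A row lasts 1/10 s, in which the tool goes at most 50 mm and 8.59 degrees, less where a joint would pass 70% of its speed; a pose out of reach is approached as far as the arm can. A call with a number of a shift or a turn outside -1 to 1 is refused whole. A call with a gripper value outside its range is refused whole. The fingers move at their own pace and stop on an object; the grip force is fixed at half the most. Time passes only in rows, so rows that repeat a pose let the fingers close. It gives the time, the measured TCP pose, the force, the opening and the grip force at its end, in the units of the state.
- read_state(): the state, without advancing time (a new reading comes with each control period).
- capture(name): name is "scene" or "top" or "wrist"; returns a dict with "color" (420x560x3 uint8, red, green, blue), "mtx" (3x3 intrinsics, pixels), "pose" (4x4, takes a point from camera to world coordinates). Camera axes: x right, y down, z forward; pixel columns grow to the right and rows downward; lengths in m; the calibration is good to about 2 mm. A picture is of the moment at which its call begins. There is no depth.
- hand_in(): hands the job in; it is judged then, once.
The state is a dict: "time_s": time; "joint_positions": joint angles; "qvel": joint speeds; "tau": joint torques, N m; "position": TCP position; "tcp_rot": TCP orientation; "force": force on the tool from outside, world axes, zero at the start; "moment": the same for the moment, N m; "opening": opening from 0.0 (shut) to 1.0 (fully open); "grasp_force": force on a finger pad.
Only numpy, scipy, OpenCV 4.12 (cv2) and the standard library are available. Lean on these libraries where they do the work, as an engineer would, in place of code of your own. Each camera call takes 0.05 s, during which the arm holds its last target. There are 200 camera calls.

## Working session

There is one attempt and no reset: what is moved stays moved. The work goes in short steps, Python scripts to look and compute and a tool call to move; the robot and the scene stay as the last step left them, time stands still between calls to the robot, and variables do not carry over. Pictures are saved under pics/ and viewed, at most 14 in all, crops included, and the job is handed in when it is done.

Besides the shell and the picture viewer there is one more tool, called after ">>>" by a JSON object that holds its "op" and its "data". step_arm: Moves the arm, as the interface text tells. Scaled input: -1 to 1 covers 0.25 m each way for a shift and 180 degrees each way for a turn. Its arguments: {"type":"object","properties":{"targets":{"type":"array","items":{"type":"array","items":{"type":"number"}}}},"required":["targets"]}

```bash
ls; mkdir -p pics
cat > h.py <<'E'
from rig import *
import numpy as np, cv2
def snap(n,f):
    c=capture(n); cv2.imwrite(f'pics/{f}.png',c['color'][:,:,::-1]); np.savez(f'pics/{f}.npz',**c); return c
def ray(c,u,v):
    d=np.linalg.inv(c['mtx'])@[u,v,1]; P=c['pose']; return P[:3,3],P[:3,:3]@d
def onz(c,u,v,z):
    o,d=ray(c,u,v); return o+d*(z-o[2])/d[2]
def proj(c,p):
    P=np.linalg.inv(c['pose']); q=c['mtx']@(P[:3,:3]@np.array(p)+P[:3,3]); return q[:2]/q[2]
E
python3 - <<'E'
from h import *
a=snap('top','top0'); b=snap('scene','scene0')
for c in(a,b): print(c['mtx'].round(1).tolist(),c['pose'].round(3).tolist())
print(read_state())
E
```

```text
pics
[[539.5, 0.0, 272.2], [0.0, 539.5, 205.9], [0.0, 0.0, 1.0]] [[-0.007, -0.997, 0.083, 0.447], [-1.0, 0.007, -0.004, 0.021], [0.003, -0.083, -0.997, 1.487], [0.0, 0.0, 0.0, 1.0]]
[[510.1, 0.0, 281.5], [0.0, 510.1, 212.5], [0.0, 0.0, 1.0]] [[-0.548, 0.56, -0.621, 1.606], [0.836, 0.348, -0.424, 0.736], [-0.022, -0.752, -0.659, 1.162], [0.0, 0.0, 0.0, 1.0]]
{'time_s': 0.1, 'joint_positions': array([-7.89821212e+01,  3.02749331e+01,  8.21482485e+01, -1.28878146e-03,
        6.76884270e+01, -1.02266405e+01]), 'qvel': array([-0.00050115, -0.09482955, -0.20411455, -0.00306253, -0.02354474,
       -0.0643384 ]), 'tau': array([ 1.75202069e-05, -4.40985346e+01, -1.77150714e+01,  6.35750033e-02,
        5.34232333e-02, -5.05066657e-05]), 'position': array([ 0.2263776 , -0.58190465,  0.24035999]), 'tcp_rot': array([[ 9.32039497e-01,  3.62356484e-01, -3.92706379e-04],
       [ 3.62356551e-01, -9.32037601e-01,  1.90805446e-03],
       [ 3.25378794e-04, -1.92068185e-03, -9.99998103e-01]]), 'force': array([-0.41770456,  0.46346618,  0.66164964]), 'moment': array([-0.01700511,  0.0141791 , -0.02337025]), 'grasp_force': 0.0, 'opening': 0.9972576048724106}
```

View pics/top0.png

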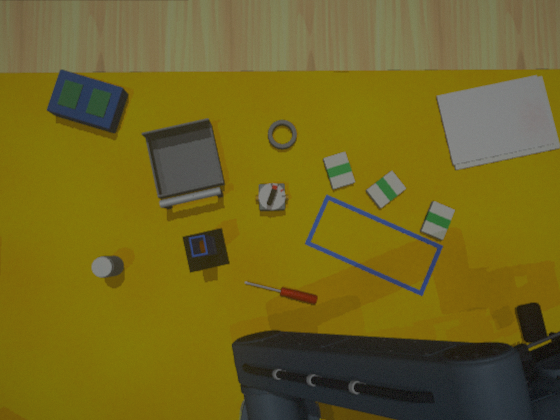

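View pics/scene0.png

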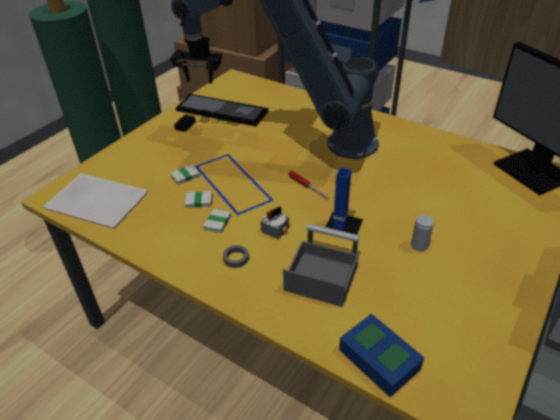

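Run:
```python
from h import *
c=dict(np.load('pics/top0.npz')); im=c['color']; hsv=cv2.cvtColor(im,cv2.COLOR_RGB2HSV)
# bay: blue, large contour ; tube: blue
blue=cv2.inRange(hsv,(105,120,60),(130,255,255))
for m,nm,z,roi in((blue,'blue',0,(130,170,300,450)),(blue,'tube',.22,(220,270,180,230)),
  (cv2.inRange(hsv,(0,0,130),(180,60,255)),'white',.02,(140,250,320,460)),
  (cv2.inRange(hsv,(50,100,60),(90,255,255)),'green',.02,(140,250,320,460)),
  (cv2.inRange(hsv,(0,0,0),(180,255,50)),'pad',.003,(220,280,170,240)),
  (cv2.inRange(hsv,(0,0,30),(180,90,140)),'tray/grey',.05,(110,205,130,230)),
  (cv2.inRange(hsv,(0,0,30),(180,110,170)),'tape',.012,(110,155,260,310)),
  (cv2.inRange(hsv,(0,0,60),(180,110,255)),'can',.11,(245,290,80,130)),
  (cv2.inRange(hsv,(0,0,130),(180,80,255)),'ledge',.1,(185,210,150,230)),
  (cv2.inRange(hsv,(0,150,80),(6,255,255)),'vred',.09,(175,220,250,295)),
  (cv2.inRange(hsv,(0,0,0),(180,255,45)),'vblack',.09,(175,220,250,295))):
    if nm=='blue': roi=(190,300,300,450)
    k=np.zeros_like(m); k[roi[0]:roi[1],roi[2]:roi[3]]=m[roi[0]:roi[1],roi[2]:roi[3]]
    for q in cv2.findContours(k,cv2.RETR_EXTERNAL,cv2.CHAIN_APPROX_NONE)[0]:
        if cv2.contourArea(q)<25: continue
        r=cv2.minAreaRect(q); P=[onz(c,*p,z)[:2] for p in cv2.boxPoints(r)]
        e0=P[1]-P[0]; e1=P[2]-P[1]
        print(nm,np.round(r[0],1),np.round(np.mean(P,0),3),'e0',np.linalg.norm(e0).round(3),np.degrees(np.arctan2(e0[1],e0[0])).round(1),'e1',np.linalg.norm(e1).round(3),np.degrees(np.arctan2(e1[1],e1[0])).round(1))
z=cv2.resize(im[110:285,130:300],None,fx=3.4,fy=3.4,interpolation=cv2.INTER_CUBIC); z=cv2.convertScaleAbs(z,alpha=1.8)
cv2.imwrite('pics/topcrop.png',z[:,:,::-1])
```

```text
blue [373.8 244.7] [ 0.463 -0.263] e0 0.147 -24.7 e1 0.349 -114.6
tube [198.  245.4] [0.461 0.19 ] e0 0.036 -79.8 e1 0.046 -169.2
white [433.2 229. ] [ 0.503 -0.422] e0 0.028 -23.4 e1 0.054 -112.4
white [441.9 210. ] [ 0.555 -0.448] e0 0.029 -23.4 e1 0.06 -112.5
white [377.8 195.1] [ 0.597 -0.273] e0 0.028 -51.9 e1 0.058 -142.5
white [342.1 179.5] [ 0.641 -0.177] e0 0.06 -73.0 e1 0.028 -163.8
white [394.4 182.3] [ 0.632 -0.32 ] e0 0.029 -53.0 e1 0.06 -143.7
white [335.6 159.4] [ 0.696 -0.16 ] e0 0.06 -71.8 e1 0.03 -162.8
white [453.5 151.5] [ 0.716 -0.485] e0 0.03 -90.4 e1 0.064 177.9
green [437.4 219.6] [ 0.529 -0.434] e0 0.023 -24.7 e1 0.063 -113.9
green [385.9 188.7] [ 0.615 -0.296] e0 0.023 -52.4 e1 0.062 -143.1
green [338.6 169.8] [ 0.668 -0.167] e0 0.063 -73.2 e1 0.023 -164.1
pad [197.  245.5] [0.464 0.222] e0 0.027 -90.4 e1 0.041 -179.8
pad [205.3 249.8] [0.452 0.2  ] e0 0.107 -77.7 e1 0.096 -167.3
tray/grey [189.8 196.4] [0.594 0.236] e0 0.168 -80.5 e1 0.026 -170.2
tray/grey [182.8 158.2] [0.698 0.255] e0 0.187 -77.6 e1 0.185 -167.6
tape [282. 134.] [ 0.77  -0.013] e0 0.078 -90.4 e1 0.079 179.4
can [106.5 266.5] [0.411 0.437] e0 0.079 -90.4 e1 0.053 -179.1
```

View pics/topcrop.png

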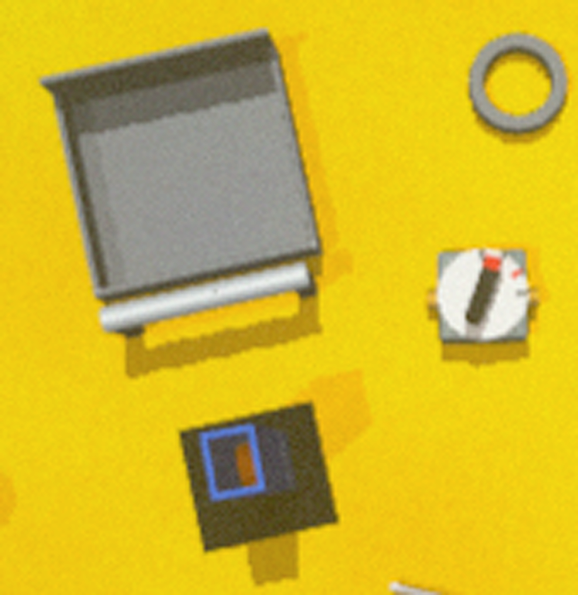

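>>> {"op": "step_arm", "data": {"targets": [[1,0.8,1,0.36,-0.058],[1,0.8,1,0.36,-0.058],[1,0.8,1,0.36,-0.058],[1,0.8,1,0.36,-0.058],[1,0.8,1,0.36,-0.058],[1,0.8,1,0.36,-0.058],[1,0.8,1,0.36,-0.058],[1,0.8,1,0.36,-0.058]]}}

```text
time_s: 0.9
position: [0.4288, -0.3293, 0.3325]
tcp_rot: [[0.981, 0.193, 0.002], [0.193, -0.981, -0.0], [0.002, 0.001, -1.0]]
force: [0.0, -1.2, -0.2]
opening: 0.998
grasp_force: 0.0
```

>>> {"op": "step_arm", "data": {"targets": [[1,0.1,1,0,0],[1,0.1,1,0,0],[1,0.1,1,0,0],[1,0.1,1,0,0],[1,0.1,1,0,0],[1,0.1,1,0,0],[1,0.1,1,0,0]]}}

```text
time_s: 1.6
position: [0.4512, -0.0821, 0.3309]
tcp_rot: [[0.982, 0.19, -0.001], [0.19, -0.982, -0.001], [-0.001, 0.001, -1.0]]
force: [-0.3, -0.7, -0.0]
opening: 0.998
grasp_force: 0.0
```

>>> {"op": "step_arm", "data": {"targets": [[1,0,0.9,0.1,0],[1,0,0.9,0.1,0],[1,0,0.9,0.1,0],[1,0,0.9,0.1,0],[1,0,0.9,0.1,0],[1,0,0.9,0.1,0],[1,0,0.9,0.1,0]]}}

```text
time_s: 2.3
position: [0.4522, 0.141, 0.3559]
tcp_rot: [[0.982, 0.186, -0.0], [0.186, -0.982, -0.001], [-0.001, 0.001, -1.0]]
force: [-0.2, -0.7, 0.0]
opening: 1.0
grasp_force: 0.0
```

Run:
```python
from h import *
c=snap('wrist','w0'); print(c['mtx'].round(1).tolist(),c['pose'].round(3).tolist()); s=read_state(); print(s['position'],s['tcp_rot'][:,0],s['joint_positions'].round(0),s['time_s'])
```

```text
[[344.4, 0.0, 278.5], [0.0, 344.4, 206.2], [0.0, 0.0, 1.0]] [[0.186, -0.939, -0.29, 0.532], [-0.983, -0.177, -0.055, 0.157], [0.0, 0.295, -0.956, 0.499], [0.0, 0.0, 0.0, 1.0]]
[0.45208362 0.14060569 0.35576846] [ 9.82676354e-01  1.85327591e-01 -9.31540766e-04] [ 4. 11. 94. -0. 75. 83.] 2.35
```

View pics/w0.png

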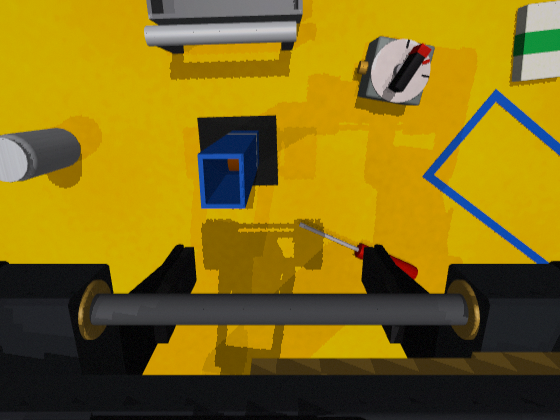

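Run:
```python
from h import *
c=dict(np.load('pics/w0.npz'))
for p in((199,153),(245,153),(246,209),(200,209)): print('tube',onz(c,*p,.223).round(4))
for p in((199,117),(277,116),(277,185)): print('pad',onz(c,*p,.003).round(4))
for p in((145,28),(297,24),(145,43),(297,41)): print('bar',onz(c,*p,.097).round(4))
```

```text
tube [0.48   0.2118 0.223 ]
tube [0.4868 0.1756 0.223 ]
tube [0.4405 0.1674 0.223 ]
tube [0.4333 0.2054 0.223 ]
pad [0.4888 0.2615 0.003 ]
pad [0.5103 0.1547 0.003 ]
pad [0.4131 0.1365 0.003 ]
bar [0.5768 0.3084 0.097 ]
bar [0.6103 0.1517 0.097 ]
bar [0.5623 0.3073 0.097 ]
bar [0.5943 0.1485 0.097 ]
```

>>> {"op": "step_arm", "data": {"targets": [[1,0.032,0.198,0,-0.002],[1,0.032,0.198,0,-0.002],[1,0.032,0.198,-0.2,-0.002],[1,0.032,0.198,-0.4,-0.002],[1,0.032,0.198,-0.6,-0.002],[1,0.032,0.198,-0.612,-0.002],[-1,0.032,0.198,-0.612,-0.002],[-1,0.032,0.198,-0.612,-0.002],[-1,0.032,0.198,-0.612,-0.002],[-1,0.032,0.198,-0.612,-0.002],[-1,0.032,0.198,-0.612,-0.002],[-1,0.032,0.198,-0.612,-0.002]]}}

```text
time_s: 3.55
position: [0.4598, 0.1921, 0.204]
tcp_rot: [[0.983, 0.182, 0.002], [0.182, -0.983, 0.0], [0.002, 0.0, -1.0]]
force: [-0.5, -0.8, -0.2]
opening: 0.542
grasp_force: 0.0
```

>>> {"op": "step_arm", "data": {"targets": [[-1,0.035,0.007,0,0],[-1,0.069,0.013,0,0],[-1,0.105,0.02,0,0],[-1,0.138,0.027,0,0],[-1,0.17,0.034,-0.004,0],[-1,0.206,0.04,-0.008,0],[-1,0.24,0.047,-0.015,0],[-1,0.274,0.053,-0.022,0],[-1,0.274,0.053,-0.022,0]]}}

```text
time_s: 4.45
position: [0.5298, 0.2055, 0.1974]
tcp_rot: [[0.983, 0.181, 0.002], [0.181, -0.983, 0.0], [0.002, -0.0, -1.0]]
force: [-1.1, -2.7, 3.1]
opening: 0.423
grasp_force: 30.0
```

Run:
```python
from h import *
c=snap('scene','s1'); z=cv2.resize(c['color'][120:320,230:470],None,fx=3,fy=3,interpolation=cv2.INTER_CUBIC); cv2.imwrite('pics/s1c.png',z[:,:,::-1])
```

```text
(no output)
```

View pics/s1c.png

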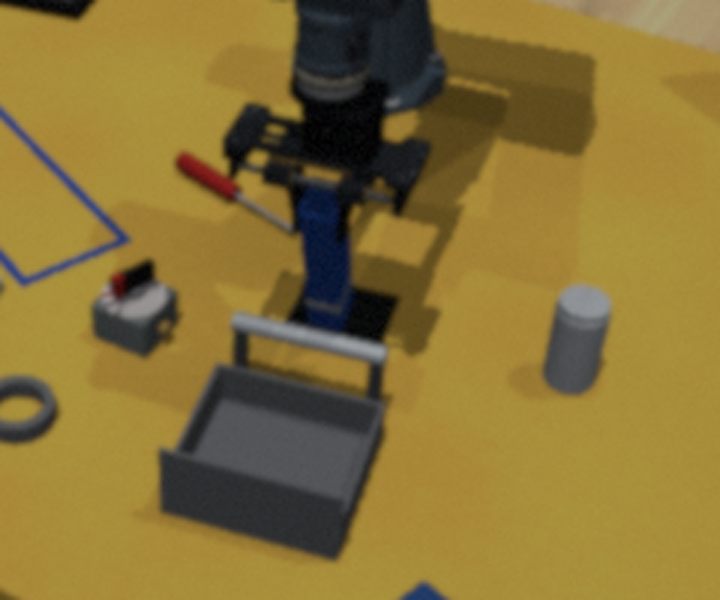

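Run:
```python
from h import *
c=dict(np.load('pics/s1.npz')); ex=np.array([.982,.191,0]); ey=np.array([-.191,.982,0]);ez=np.array([0,0,1.])
piv=np.array([.460,.190,.003])+.023*ex
for ph in(0,10,20,30):
    a=np.radians(ph); ux=np.cos(a)*ex-np.sin(a)*ez; uz=np.sin(a)*ex+np.cos(a)*ez
    print(ph,[proj(c,piv+x*ux+y*ey+h*uz).round(0).tolist() for x,h in((0,0),(0,.05),(0,.22),(-.046,0)) for y in(-.0185,.0185)])
m=cv2.inRange(cv2.cvtColor(c['color'],cv2.COLOR_RGB2HSV),(105,120,40),(130,255,255))[170:240,320:360]
ys,xs=np.nonzero(m)
for r in range(0,70,4): 
    t=xs[ys==r]; print(r+170,(t.min()+320,t.max()+320) if len(t) else None)
```

```text
0 [[333.0, 227.0], [343.0, 230.0], [333.0, 216.0], [344.0, 219.0], [336.0, 174.0], [348.0, 177.0], [337.0, 219.0], [347.0, 221.0]]
10 [[333.0, 227.0], [343.0, 230.0], [333.0, 218.0], [344.0, 221.0], [332.0, 182.0], [344.0, 185.0], [337.0, 217.0], [348.0, 220.0]]
20 [[333.0, 227.0], [343.0, 230.0], [332.0, 220.0], [343.0, 223.0], [328.0, 192.0], [340.0, 195.0], [337.0, 216.0], [348.0, 218.0]]
30 [[333.0, 227.0], [343.0, 230.0], [331.0, 222.0], [342.0, 225.0], [324.0, 204.0], [336.0, 207.0], [337.0, 215.0], [347.0, 217.0]]
170 None
174 None
178 None
182 (np.int64(333), np.int64(334))
186 (np.int64(331), np.int64(341))
190 (np.int64(329), np.int64(342))
194 (np.int64(330), np.int64(341))
198 (np.int64(332), np.int64(341))
202 (np.int64(332), np.int64(345))
206 (np.int64(333), np.int64(345))
210 (np.int64(333), np.int64(345))
214 (np.int64(332), np.int64(345))
218 (np.int64(332), np.int64(346))
222 (np.int64(344), np.int64(345))
226 (np.int64(333), np.int64(344))
230 None
234 None
238 None
```

>>> {"op": "step_arm", "data": {"targets": [[-1,0.034,0.007,-0.01,0],[-1,0.067,0.013,-0.02,0],[-1,0.1,0.02,-0.032,0],[-1,0.131,0.026,-0.044,0],[-1,0.162,0.032,-0.059,0],[-1,0.193,0.038,-0.074,0],[-1,0.223,0.044,-0.092,0],[-1,0.252,0.049,-0.11,0],[-1,0.28,0.055,-0.13,0],[-1,0.308,0.06,-0.152,0],[-1,0.336,0.066,-0.178,0],[-1,0.336,0.066,-0.178,0]]}}

```text
time_s: 5.7
position: [0.6147, 0.2222, 0.1531]
tcp_rot: [[0.983, 0.181, 0.005], [0.181, -0.983, 0.001], [0.005, -0.0, -1.0]]
force: [3.6, -0.5, 4.1]
opening: 0.426
grasp_force: 30.0
```

```bash
cat > tilt.py <<'E'
from h import *
import sys
c=snap('scene',sys.argv[1]); ex=np.array([.982,.191,0]); ey=np.array([-.191,.982,0]);ez=np.array([0,0,1.])
piv=np.array([.460,.190,.003])+.023*ex
for ph in(35,40,45,50,55):
    a=np.radians(ph); ux=np.cos(a)*ex-np.sin(a)*ez; uz=np.sin(a)*ex+np.cos(a)*ez
    print(ph,[proj(c,piv+x*ux+y*ey+h*uz).round(0).tolist() for x,h in((0,0),(0,.05),(0,.22),(-.046,.22),(-.046,0)) for y in(-.0185,.0185)])
z=cv2.resize(c['color'][150:290,260:420],None,fx=4,fy=4,interpolation=cv2.INTER_CUBIC); cv2.imwrite('pics/%sc.png'%sys.argv[1],z[:,:,::-1])
E
python3 tilt.py s2
```

```text
35 [[333.0, 227.0], [343.0, 230.0], [331.0, 224.0], [342.0, 227.0], [322.0, 210.0], [334.0, 213.0], [327.0, 195.0], [339.0, 198.0], [337.0, 214.0], [347.0, 217.0]]
40 [[333.0, 227.0], [343.0, 230.0], [330.0, 225.0], [341.0, 228.0], [320.0, 216.0], [332.0, 219.0], [325.0, 201.0], [337.0, 204.0], [336.0, 214.0], [347.0, 217.0]]
45 [[333.0, 227.0], [343.0, 230.0], [330.0, 226.0], [341.0, 229.0], [319.0, 222.0], [331.0, 225.0], [323.0, 207.0], [335.0, 210.0], [336.0, 214.0], [347.0, 217.0]]
50 [[333.0, 227.0], [343.0, 230.0], [330.0, 228.0], [341.0, 230.0], [317.0, 229.0], [329.0, 232.0], [321.0, 213.0], [333.0, 216.0], [336.0, 214.0], [347.0, 217.0]]
55 [[333.0, 227.0], [343.0, 230.0], [329.0, 229.0], [340.0, 232.0], [316.0, 235.0], [328.0, 238.0], [319.0, 220.0], [331.0, 223.0], [336.0, 214.0], [346.0, 217.0]]
```

View pics/s2c.png

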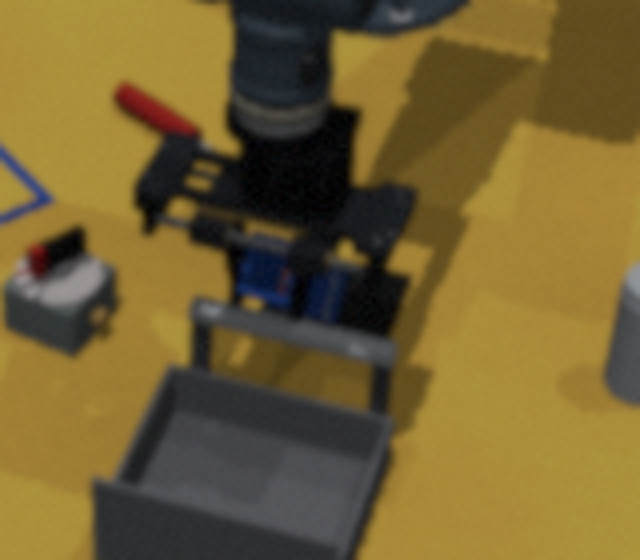

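>>> {"op": "step_arm", "data": {"targets": [[-1,0.014,0.003,-0.014,0],[-1,0.028,0.005,-0.028,0],[-1,0.04,0.008,-0.042,0],[-1,0.04,0.008,-0.042,0],[-1,0.04,0.008,-0.042,0]]}}

```text
time_s: 6.25
position: [0.6206, 0.2242, 0.143]
tcp_rot: [[0.984, 0.18, -0.003], [0.18, -0.984, 0.001], [-0.003, -0.002, -1.0]]
force: [-0.8, -1.9, 6.8]
opening: 0.421
grasp_force: 30.0
```

>>> {"op": "step_arm", "data": {"targets": [[1,0,0,0,0],[1,0,0,0,0],[1,0,0,0,0],[1,0,0,0,0],[1,0,0,0,0],[1,0,0,0,0],[1,0,0,0,0],[1,0,0,0.2,0],[1,0,0,0.4,0],[1,0,0,0.6,0],[1,-0.3,0,0.6,0],[1,-0.7,0,0.6,0],[1,-0.8,-0.15,0.6,0],[1,-0.8,-0.15,0.6,0],[1,-0.8,-0.15,0.6,0]]}}

```text
time_s: 7.75
position: [0.4138, 0.1849, 0.2916]
tcp_rot: [[0.983, 0.182, -0.009], [0.182, -0.983, -0.002], [-0.009, 0.0, -1.0]]
force: [0.5, 0.6, 0.4]
opening: 0.997
grasp_force: 0.0
```

Run:
```python
from h import *
c=snap('wrist','w1'); cv2.imwrite('pics/w1c.png',c['color'][:330,:,::-1]); s=read_state(); print(s['position'],s['time_s'])
```

```text
[0.4169844  0.18536548 0.29254653] 7.8
```

View pics/w1c.png

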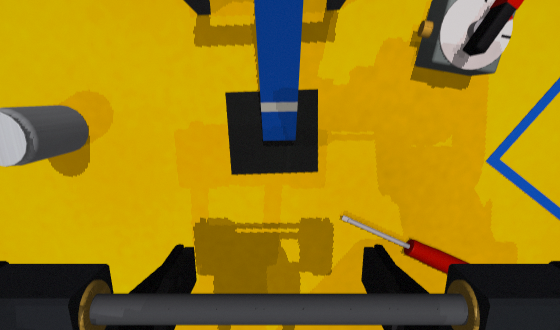

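Run:
```python
from h import *
c=dict(np.load('pics/w1.npz')); ex=np.array([.98,.199,0]); 
P=np.array([.4515,.1995,.003])
for p,z in(((263,141),.037),((297,141),.037),((228,94),.003),((318,90),.003),((318,172),.003),((233,174),.003)):
    q=onz(c,*p,z); d=q-P; print(q.round(4), 'st',round(d[:2]@ex[:2],4),round(d[:2]@[-.199,.98],4))
```

```text
[0.4438 0.2094 0.037 ] st -0.0056 0.0112
[0.4508 0.1712 0.037 ] st -0.0063 -0.0276
[0.4866 0.2604 0.003 ] st 0.0465 0.0527
[0.5103 0.156  0.003 ] st 0.049 -0.0543
[0.4136 0.1347 0.003 ] st -0.05 -0.0559
[0.3914 0.2409 0.003 ] st -0.0506 0.0525
```

>>> {"op": "step_arm", "data": {"targets": [[1,0.3,0.055,0,0],[1,0.3,0.055,-0.2,0],[1,0.3,0.055,-0.4,0],[1,0.3,0.055,-0.5,0],[1,0.3,0.055,-0.5,0],[1,0.3,0.055,-0.5,0],[1,0.3,0.055,-0.5,0]]}}

```text
time_s: 8.5
position: [0.4992, 0.2005, 0.1696]
tcp_rot: [[0.983, 0.181, 0.005], [0.181, -0.983, 0.001], [0.005, -0.0, -1.0]]
force: [-0.0, -0.8, -0.4]
opening: 1.003
grasp_force: 0.0
```

>>> {"op": "step_arm", "data": {"targets": [[1,-0.027,-0.005,-0.2,0],[1,-0.027,-0.005,-0.3,0],[1,-0.027,-0.005,-0.39,0],[1,-0.027,-0.005,-0.39,0],[-0.17,-0.027,-0.005,-0.39,0],[-0.17,-0.027,-0.005,-0.39,0],[-0.17,-0.027,-0.005,-0.39,0],[-0.17,-0.027,-0.005,-0.39,0],[-0.17,-0.027,-0.005,-0.39,0],[-0.17,-0.027,-0.005,-0.39,0],[-0.17,-0.027,-0.005,-0.39,0],[-0.17,-0.027,-0.005,-0.39,0],[-0.17,-0.027,-0.005,-0.39,0],[-0.17,-0.027,-0.005,-0.39,0]]}}

```text
time_s: 9.9
position: [0.4901, 0.1989, 0.0702]
tcp_rot: [[0.983, 0.181, -0.0], [0.181, -0.983, 0.0], [-0.0, -0.0, -1.0]]
force: [-0.8, 2.5, -0.7]
opening: 0.424
grasp_force: 29.7
```

>>> {"op": "step_arm", "data": {"targets": [[-0.152,0,0,0,0],[-0.152,0,0,0,0],[-0.152,0,0,0,0]]}}

```text
time_s: 10.2
position: [0.4901, 0.1989, 0.0702]
tcp_rot: [[0.983, 0.181, -0.0], [0.181, -0.983, 0.0], [-0.0, -0.0, -1.0]]
force: [-0.8, 1.0, 0.1]
opening: 0.424
grasp_force: 8.8
```

>>> {"op": "step_arm", "data": {"targets": [[-0.152,-0.011,-0.002,0.037,0],[-0.152,-0.022,-0.004,0.075,0],[-0.152,-0.026,-0.005,0.11,0],[-0.152,-0.029,-0.006,0.146,0],[-0.152,-0.027,-0.006,0.182,0],[-0.152,-0.025,-0.005,0.219,0],[-0.152,-0.017,-0.003,0.256,0],[-0.152,-0.009,-0.002,0.292,0],[-0.152,-0.009,-0.002,0.292,0]]}}

```text
time_s: 11.1
position: [0.4897, 0.1986, 0.1448]
tcp_rot: [[0.983, 0.181, 0.004], [0.181, -0.983, 0.001], [0.004, -0.0, -1.0]]
force: [0.7, 0.4, -1.1]
opening: 0.427
grasp_force: 3.1
```

Run:
```python
from h import *
c=snap('scene','s3'); z=cv2.resize(c['color'][150:290,260:420],None,fx=4,fy=4,interpolation=cv2.INTER_CUBIC); cv2.imwrite('pics/s3c.png',z[:,:,::-1])
```

```text
(no output)
```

View pics/s3c.png

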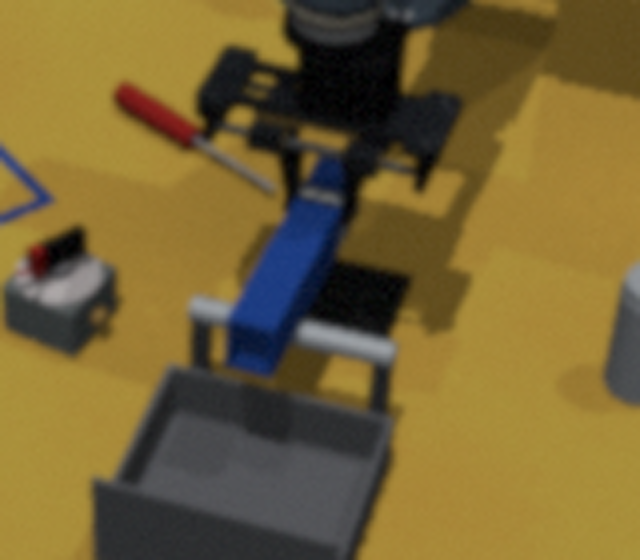

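>>> {"op": "step_arm", "data": {"targets": [[-0.158,0.015,0.003,0.035,0],[-0.158,0.029,0.006,0.069,0],[-0.158,0.05,0.01,0.1,0],[-0.158,0.07,0.014,0.133,0],[-0.158,0.095,0.018,0.162,0],[-0.158,0.121,0.023,0.191,0],[-0.158,0.121,0.023,0.191,0],[-0.158,0.121,0.023,0.191,0],[-0.158,0.121,0.023,0.191,0],[-0.158,0.121,0.023,0.191,0],[-0.158,0.121,0.023,0.191,0],[-0.158,0.121,0.023,0.191,0],[-0.158,0.121,0.023,0.191,0],[-0.158,0.121,0.023,0.191,0]]}}

```text
time_s: 12.55
position: [0.5183, 0.204, 0.1909]
tcp_rot: [[0.983, 0.181, 0.0], [0.181, -0.983, 0.0], [0.0, -0.0, -1.0]]
force: [2.6, 0.1, -1.4]
opening: 0.423
grasp_force: 10.9
```

Run:
```python
from h import *
c=snap('scene','s4'); z=cv2.resize(c['color'][150:310,250:430],None,fx=3,fy=3,interpolation=cv2.INTER_CUBIC)
t=capture('top'); t=cv2.resize(t['color'][110:270,140:240],None,fx=3,fy=3,interpolation=cv2.INTER_CUBIC)
cv2.imwrite('pics/s4c.png',cv2.convertScaleAbs(np.hstack([z[:480],t[:480]]),alpha=1.3)[:,:,::-1]); print(read_state()['grasp_force'])
```

```text
10.890383496880531
```

View pics/s4c.png

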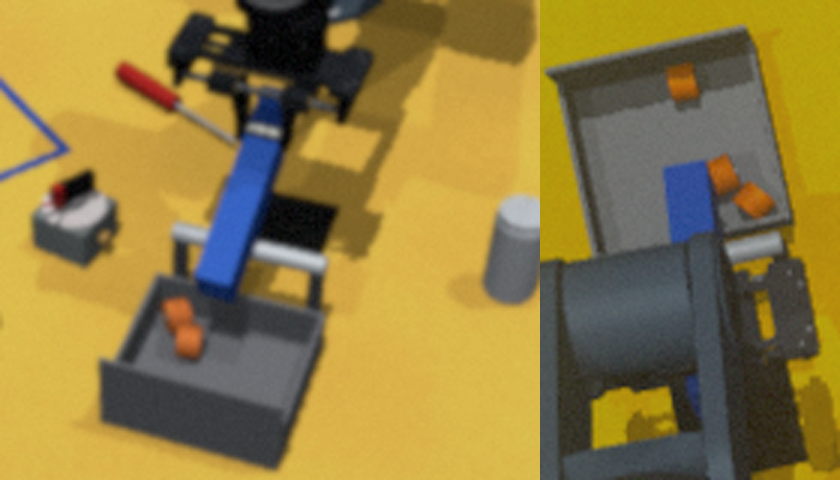

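Run:
```python
from h import *
c=dict(np.load('pics/s4.npz')); ex=np.array([.983,.186,0]); ey=np.array([-.186,.983,0]);ez=np.array([0,0,1.])
b=np.array([.4515,.1995,0])+.14*np.array([.98,.199,0])-.0085*ey+.09*ez
for th in(0,-10,-20,-30):
    a=np.radians(th); u=np.cos(a)*ex+np.sin(a)*ez; n=-np.sin(a)*ex+np.cos(a)*ez; sb=.1437+.01*np.radians(41-th)
    print(th,[proj(c,b+n*(.01+h)+(s-sb)*u+y*ey).round(0).tolist() for s,h in((.22,0),(.22,.046),(.05,.046),(0,.046)) for y in(-.0185,.0185)])
```

```text
0 [[317.0, 242.0], [328.0, 245.0], [317.0, 231.0], [329.0, 234.0], [335.0, 196.0], [346.0, 199.0], [340.0, 187.0], [351.0, 189.0]]
-10 [[317.0, 245.0], [328.0, 248.0], [316.0, 236.0], [328.0, 239.0], [334.0, 194.0], [346.0, 196.0], [339.0, 182.0], [351.0, 185.0]]
-20 [[317.0, 247.0], [329.0, 250.0], [315.0, 240.0], [327.0, 243.0], [333.0, 192.0], [345.0, 195.0], [338.0, 179.0], [350.0, 182.0]]
-30 [[317.0, 248.0], [329.0, 251.0], [315.0, 244.0], [327.0, 247.0], [332.0, 192.0], [344.0, 194.0], [337.0, 177.0], [349.0, 180.0]]
```

>>> {"op": "step_arm", "data": {"targets": [[-0.158,0.03,0.006,0.024,0],[-0.158,0.061,0.012,0.048,0],[-0.158,0.061,0.012,0.048,0],[-0.158,0.061,0.012,0.048,0],[-0.158,0.061,0.012,0.048,0],[-0.158,0.03,0.006,0.024,0],[-0.158,0,0,0,0],[-0.158,-0.026,-0.005,-0.03,0],[-0.158,-0.051,-0.009,-0.058,0],[-0.158,-0.072,-0.013,-0.09,0],[-0.158,-0.092,-0.017,-0.122,0],[-0.158,-0.107,-0.02,-0.156,0],[-0.158,-0.121,-0.023,-0.191,0],[-0.158,-0.13,-0.025,-0.227,0],[-0.158,-0.137,-0.026,-0.264,0],[-0.158,-0.14,-0.027,-0.3,0],[-0.158,-0.141,-0.027,-0.337,0],[-0.158,-0.134,-0.025,-0.408,0],[-0.158,-0.112,-0.021,-0.483,0],[-0.158,-0.112,-0.021,-0.483,0]]}}

```text
time_s: 14.65
position: [0.4897, 0.1987, 0.0685]
tcp_rot: [[0.983, 0.181, -0.003], [0.181, -0.983, -0.0], [-0.003, -0.0, -1.0]]
force: [-0.5, -0.0, -2.4]
opening: 0.423
grasp_force: 11.9
```

Run:
```python
from h import *
c=snap('scene','s5'); z=cv2.resize(c['color'][150:290,260:420],None,fx=4,fy=4,interpolation=cv2.INTER_CUBIC); cv2.imwrite('pics/s5c.png',z[:,:,::-1])
```

```text
(no output)
```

View pics/s5c.png

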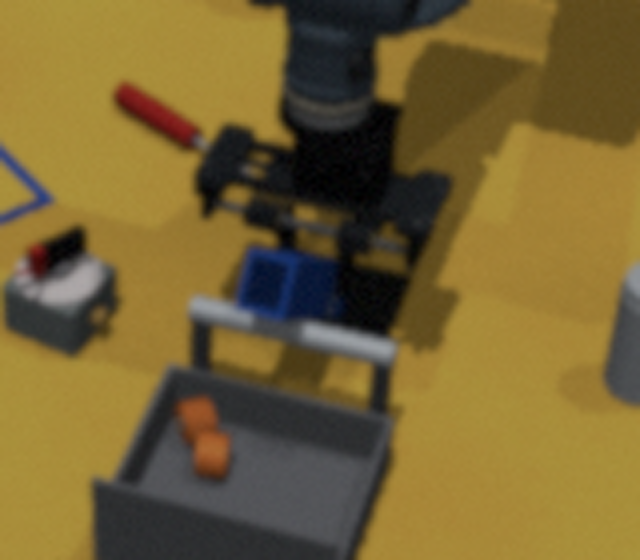

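>>> {"op": "step_arm", "data": {"targets": [[1,0,0,0,0],[1,0,0,0,0],[1,0,0,0,0],[1,0,0,0,0],[1,0,0,0,0],[1,0,0,0,0],[1,0,0,0.2,0],[1,0,0,0.4,0],[1,0,0,0.6,0],[1,0,0,0.77,0],[1,0.1,0.02,0.77,0],[1,0.3,0.06,0.77,0],[1,0.468,0.095,0.77,0],[1,0.468,0.095,0.77,0],[1,0.468,0.095,0.6,0],[1,0.468,0.095,0.45,0],[1,0.468,0.095,0.326,0],[1,0.468,0.095,0.326,0]]}}

```text
time_s: 16.5
position: [0.6025, 0.2216, 0.1467]
tcp_rot: [[0.983, 0.181, -0.012], [0.181, -0.983, -0.002], [-0.013, 0.0, -1.0]]
force: [0.2, 0.7, 0.0]
opening: 1.004
grasp_force: 0.0
```

>>> {"op": "step_arm", "data": {"targets": [[-0.16,0,0,0,0],[-0.16,0,0,0,0],[-0.16,0,0,0,0],[-0.16,0,0,0,0],[-0.16,0,0,0,0],[-0.16,0,0,0,0],[-0.16,0,0,0,0],[-0.16,0,0,0,0],[-0.16,0,0,0,0],[-0.16,0,0,0,0]]}}

```text
time_s: 17.5
position: [0.6074, 0.2223, 0.1518]
tcp_rot: [[0.983, 0.182, 0.0], [0.182, -0.983, -0.0], [0.0, 0.0, -1.0]]
force: [0.4, 0.0, 0.3]
opening: 0.423
grasp_force: 16.1
```

>>> {"op": "step_arm", "data": {"targets": [[-0.155,-0.033,-0.006,0.027,0],[-0.155,-0.065,-0.012,0.052,0],[-0.155,-0.097,-0.018,0.075,0],[-0.155,-0.137,-0.025,0.099,0],[-0.155,-0.177,-0.033,0.121,0],[-0.155,-0.218,-0.04,0.139,0],[-0.155,-0.26,-0.048,0.155,0],[-0.155,-0.303,-0.056,0.17,0],[-0.155,-0.347,-0.065,0.182,0],[-0.155,-0.347,-0.065,0.182,0],[-0.155,-0.347,-0.065,0.182,0]]}}

```text
time_s: 18.6
position: [0.5201, 0.2063, 0.1985]
tcp_rot: [[0.983, 0.181, 0.001], [0.181, -0.983, 0.0], [0.001, -0.0, -1.0]]
force: [1.9, -0.1, 7.4]
opening: 0.423
grasp_force: 7.8
```

```bash
cat > tube.py <<'E'
from h import *
import sys
c=snap('scene',sys.argv[1]); ex=np.array([.982,.186,0]); ey=np.array([-.186,.982,0]);ez=np.array([0,0,1.])
piv=np.array([.4515+.0245+.0017,.1995+.005-.0083,.003])
for ph in map(int,sys.argv[2:]):
    a=np.radians(ph); ux=np.cos(a)*ex-np.sin(a)*ez; uz=np.sin(a)*ex+np.cos(a)*ez
    print(ph,[proj(c,piv+x*ux+y*ey+h*uz).round(1).tolist() for x,h in((0,0),(0,.05),(0,.22)) for y in(-.0185,.0185)])
m=cv2.inRange(cv2.cvtColor(c['color'],cv2.COLOR_RGB2HSV),(105,120,40),(130,255,255))[165:250,315:365]
ys,xs=np.nonzero(m)
print([(r+165,int(xs[ys==r].min()+315),int(xs[ys==r].max()+315)) for r in range(0,85,3) if (ys==r).any()])
E
python3 tube.py s6 10 20 30 40 50
```

```text
10 [[333.9, 226.7], [344.6, 229.4], [333.8, 217.3], [344.7, 220.0], [333.3, 181.8], [345.2, 184.5]]
20 [[333.9, 226.7], [344.6, 229.4], [333.0, 219.4], [343.9, 222.2], [329.3, 191.6], [341.2, 194.4]]
30 [[333.9, 226.7], [344.6, 229.4], [332.2, 221.8], [343.1, 224.6], [325.3, 202.8], [337.3, 205.8]]
40 [[333.9, 226.7], [344.6, 229.4], [331.4, 224.3], [342.4, 227.1], [321.5, 215.1], [333.6, 218.1]]
50 [[333.9, 226.7], [344.6, 229.4], [330.7, 226.9], [341.7, 229.7], [318.2, 227.7], [330.3, 230.9]]
[(183, 334, 339), (186, 331, 343), (189, 331, 344), (192, 330, 343), (195, 332, 343), (198, 332, 342), (201, 333, 346), (204, 333, 346), (207, 334, 347), (210, 334, 347), (213, 334, 347), (216, 334, 348), (219, 340, 348), (222, 335, 347), (225, 337, 346)]
```

>>> {"op": "step_arm", "data": {"targets": [[-0.155,-0.045,-0.008,0.013,0],[-0.155,-0.09,-0.016,0.018,0],[-0.155,-0.136,-0.025,0.021,0],[-0.155,-0.18,-0.033,0.02,0],[-0.155,-0.225,-0.041,0.018,0],[-0.155,-0.272,-0.05,0.014,0],[-0.155,-0.272,-0.05,0.012,0],[-0.155,-0.272,-0.05,0.01,0]]}}

```text
time_s: 19.45
position: [0.4494, 0.1934, 0.2004]
tcp_rot: [[0.983, 0.182, -0.004], [0.182, -0.983, -0.001], [-0.004, -0.0, -1.0]]
force: [-2.1, 0.7, 11.0]
opening: 0.43
grasp_force: 7.9
```

```bash
python3 tube.py s7 -5 0 5 10
```

```text
-5 [[333.9, 226.7], [344.6, 229.4], [335.1, 214.7], [345.9, 217.4], [339.2, 170.5], [350.8, 173.0]]
0 [[333.9, 226.7], [344.6, 229.4], [334.7, 215.5], [345.5, 218.2], [337.3, 173.7], [349.0, 176.4]]
5 [[333.9, 226.7], [344.6, 229.4], [334.2, 216.3], [345.1, 219.1], [335.3, 177.5], [347.1, 180.2]]
10 [[333.9, 226.7], [344.6, 229.4], [333.8, 217.3], [344.7, 220.0], [333.3, 181.8], [345.2, 184.5]]
[(168, 342, 350), (171, 339, 351), (174, 338, 351), (177, 338, 350), (180, 338, 350), (183, 339, 350), (186, 339, 351), (189, 339, 350), (192, 339, 350), (195, 339, 350), (198, 338, 350), (201, 338, 349), (204, 338, 349), (207, 338, 349), (210, 338, 348), (213, 338, 347), (219, 335, 349), (222, 335, 348), (225, 335, 347), (228, 344, 345)]
```

>>> {"op": "step_arm", "data": {"targets": [[1,0,0,0,0],[1,0,0,0,0],[1,0,0,0,0],[1,0,0,0,0],[1,0,0,0,0],[1,0,0,0,0],[1,0,0,0,0],[1,0,0,0.2,0],[1,0,0,0.4,0],[1,0,0,0.6,0],[1,0,-0.2,0.6,0],[1,0.1,-0.4,0.6,0],[1,0.2,-0.6,0.6,0],[1,0.2,-0.6,0.6,0],[1,0.2,-0.6,0.6,0],[1,0.2,-0.6,0.6,0]]}}

```text
time_s: 21.1
position: [0.5017, 0.0445, 0.3493]
tcp_rot: [[0.983, 0.181, -0.002], [0.181, -0.983, 0.001], [-0.002, -0.001, -1.0]]
force: [0.2, 0.2, 0.3]
opening: 0.998
grasp_force: 0.0
```

```bash
python3 - <<'E'
from h import *
c=snap('wrist','w2'); cv2.imwrite('pics/w2c.png',c['color'][:300,:,::-1]); s=read_state(); print(s['position'],s['time_s'])
E
python3 tube.py s8 -5 0 5 10
```

```text
[0.50149706 0.04500144 0.34940068] 21.15
-5 [[333.9, 226.7], [344.6, 229.4], [335.1, 214.7], [345.9, 217.4], [339.2, 170.5], [350.8, 173.0]]
0 [[333.9, 226.7], [344.6, 229.4], [334.7, 215.5], [345.5, 218.2], [337.3, 173.7], [349.0, 176.4]]
5 [[333.9, 226.7], [344.6, 229.4], [334.2, 216.3], [345.1, 219.1], [335.3, 177.5], [347.1, 180.2]]
10 [[333.9, 226.7], [344.6, 229.4], [333.8, 217.3], [344.7, 220.0], [333.3, 181.8], [345.2, 184.5]]
[(168, 343, 353), (171, 341, 353), (174, 340, 352), (177, 340, 352), (180, 340, 351), (183, 339, 351), (186, 339, 350), (189, 339, 350), (192, 339, 350), (195, 338, 350), (198, 338, 349), (201, 338, 349), (204, 338, 349), (207, 338, 349), (210, 338, 348), (213, 339, 347), (219, 335, 349), (222, 335, 348), (225, 335, 347), (228, 342, 345)]
```

View pics/w2c.png

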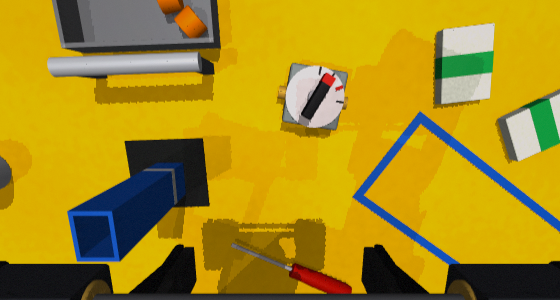

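Run:
```python
from h import *
c=dict(np.load('pics/w2.npz')); im=c['color']; hsv=cv2.cvtColor(im,cv2.COLOR_RGB2HSV)
q=[onz(c,*p,.223) for p in((68,213),(114,212),(119,261),(76,261))]; print('mouth',np.mean(q,0).round(4))
print('foot back edge',onz(c,181,164,.003),onz(c,183,200,.003))
def bl(m,roi,z,nm):
    k=np.zeros_like(m); k[roi[0]:roi[1],roi[2]:roi[3]]=m[roi[0]:roi[1],roi[2]:roi[3]]
    for q in cv2.findContours(k,cv2.RETR_EXTERNAL,cv2.CHAIN_APPROX_NONE)[0]:
        if cv2.contourArea(q)<4: continue
        r=cv2.minAreaRect(q); P=[onz(c,*p,z)[:2] for p in cv2.boxPoints(r)]
        e=[P[1]-P[0],P[2]-P[1]]; e=max(e,key=np.linalg.norm)
        print(nm,np.round(r[0],1),np.round(np.mean(P,0),4),np.linalg.norm(e).round(3),np.degrees(np.arctan2(e[1],e[0])).round(1),[ (p).round(4).tolist() for p in P])
R=(60,130,280,352)
red=cv2.inRange(hsv,(0,150,90),(6,255,255))|cv2.inRange(hsv,(174,150,90),(180,255,255))
bl(red,R,.09,'red@.09'); bl(red,R,.052,'red@.052')
bl(cv2.inRange(hsv,(0,0,0),(180,255,60)),R,.09,'black')
bl(cv2.inRange(hsv,(0,0,140),(180,60,255)),R,.055,'dial')
z=cv2.resize(im[55:140,270:360],None,fx=6,fy=6,interpolation=cv2.INTER_CUBIC); cv2.imwrite('pics/valve.png',z[:,:,::-1])
```

```text
mouth [0.4441 0.1932 0.223 ]
foot back edge [0.46914382 0.18238578 0.003     ] [0.41596702 0.17421477 0.003     ]
red@.09 [338.9  87.7] [ 0.6056 -0.0029] 0.008 -61.9 [[0.605, 0.0011], [0.6085, -0.0055], [0.6063, -0.007], [0.6027, -0.0003]]
red@.09 [328.   79.2] [0.6121 0.0108] 0.012 -110.9 [[0.6097, 0.0187], [0.6189, 0.0147], [0.6145, 0.003], [0.6052, 0.007]]
red@.052 [338.9  87.7] [ 0.6079 -0.0088] 0.008 -61.9 [[0.6072, -0.0044], [0.6111, -0.0117], [0.6086, -0.0133], [0.6047, -0.006]]
red@.052 [328.   79.2] [0.615  0.0062] 0.014 -110.9 [[0.6124, 0.0148], [0.6224, 0.0104], [0.6176, -0.0023], [0.6075, 0.002]]
black [314.8 100.1] [0.5878 0.0206] 0.042 -20.7 [[0.5705, 0.0342], [0.6094, 0.0195], [0.6053, 0.0073], [0.566, 0.0217]]
dial [330.4 104.8] [ 0.5859 -0.0026] 0.069 -17.7 [[0.557, 0.0209], [0.6225, 0.0], [0.6152, -0.0256], [0.5488, -0.0057]]
dial [300.3  86. ] [0.6006 0.0378] 0.071 -27.7 [[0.5782, 0.0741], [0.6409, 0.0412], [0.6239, 0.002], [0.5593, 0.0338]]
```

View pics/valve.png

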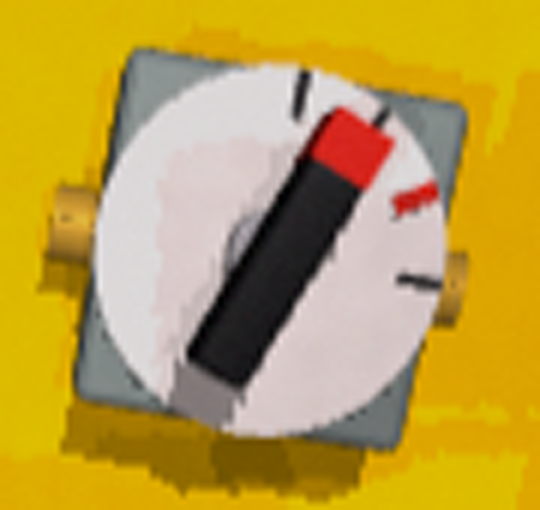

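>>> {"op": "step_arm", "data": {"targets": [[-0.3,0.18,-0.05,-0.2,-0.048],[-0.3,0.363,-0.105,-0.4,-0.096],[-0.3,0.363,-0.105,-0.6,-0.144],[-0.3,0.363,-0.105,-0.7,-0.173],[-0.3,0.363,-0.105,-0.7,-0.173],[-0.3,0.363,-0.105,-0.7,-0.173],[-0.3,0.363,-0.105,-0.7,-0.173],[-0.3,0.363,-0.105,-0.7,-0.173]]}}

```text
time_s: 22.0
position: [0.5946, 0.0179, 0.1781]
tcp_rot: [[0.936, -0.352, 0.006], [-0.352, -0.936, -0.001], [0.006, -0.001, -1.0]]
force: [1.1, 0.8, -0.5]
opening: 0.386
grasp_force: 0.0
```

>>> {"op": "step_arm", "data": {"targets": [[-0.3,-0.008,0.002,-0.2,0],[-0.3,-0.008,0.002,-0.3,0],[-0.3,-0.008,0.002,-0.388,0],[-0.3,-0.008,0.002,-0.388,0],[-1,-0.008,0.002,-0.388,0],[-1,-0.008,0.002,-0.388,0],[-1,-0.008,0.002,-0.388,0],[-1,-0.008,0.002,-0.388,0],[-1,-0.008,0.002,-0.388,0],[-1,-0.008,0.002,-0.388,0],[-1,-0.008,0.002,-0.388,0]]}}

```text
time_s: 23.1
position: [0.5925, 0.0169, 0.0799]
tcp_rot: [[0.936, -0.353, 0.004], [-0.353, -0.936, -0.002], [0.004, 0.0, -1.0]]
force: [-1.7, -3.8, 7.2]
opening: 0.175
grasp_force: 30.0
```

>>> {"op": "step_arm", "data": {"targets": [[-1,0,0,0,-0.03],[-1,0,0,0,-0.06],[-1,0,0,0,-0.09],[-1,0,0,0,-0.12],[-1,0,0,0,-0.15],[-1,0,0,0,-0.18],[-1,0,0,0,-0.2],[-1,0,0,0,-0.22],[-1,0,0,0,-0.22],[-1,0,0,0,-0.22]]}}

```text
time_s: 24.1
position: [0.5924, 0.0169, 0.0799]
tcp_rot: [[0.496, -0.868, 0.003], [-0.868, -0.496, -0.002], [0.003, -0.002, -1.0]]
force: [-1.8, -3.9, 7.1]
opening: 0.175
grasp_force: 30.0
```

>>> {"op": "step_arm", "data": {"targets": [[0,0,0,0,0],[0,0,0,0,0],[0,0,0,0,0],[0,0,0,0,0],[1,0,0,0.2,0],[1,0,0,0.4,0],[1,0,0,0.6,0],[1,0,0,0.8,0],[1,0,-0.2,1,0.04],[1,-0.1,-0.4,1,0.08],[1,-0.2,-0.6,1,0.12],[1,-0.3,-0.8,1,0.16],[1,-0.36,-1,1,0.2],[1,-0.36,-1,1,0.22],[1,-0.36,-1,1,0.22],[1,-0.36,-1,1,0.22]]}}

```text
time_s: 25.7
position: [0.5009, -0.2323, 0.3274]
tcp_rot: [[0.935, -0.356, -0.0], [-0.356, -0.935, 0.001], [-0.001, -0.001, -1.0]]
force: [0.1, -0.3, 0.2]
opening: 1.002
grasp_force: 0.0
```

```bash
cat > packs.py <<'E'
from h import *
import sys
def packs(c,zt=.02):
    hsv=cv2.cvtColor(c['color'],cv2.COLOR_RGB2HSV)
    m=cv2.inRange(hsv,(50,90,50),(90,255,255)); out=[]
    for q in cv2.findContours(m,cv2.RETR_EXTERNAL,cv2.CHAIN_APPROX_NONE)[0]:
        if cv2.contourArea(q)<60: continue
        r=cv2.minAreaRect(q); P=[onz(c,*p,zt)[:2] for p in cv2.boxPoints(r)]
        e=[P[1]-P[0],P[2]-P[1]]; L=sorted(map(np.linalg.norm,e)); e=min(e,key=np.linalg.norm); ctr=np.mean(P,0)
        if not(.3<ctr[0]<.9 and -.7<ctr[1]<.1): continue
        print('px',np.round(r[0]),'ctr',ctr.round(4),'band',np.round(L,3),'xdir',(np.degrees(np.arctan2(e[1],e[0]))%180).round(1))
def bay(c):
    hsv=cv2.cvtColor(c['color'],cv2.COLOR_RGB2HSV); m=cv2.inRange(hsv,(105,120,60),(130,255,255))
    q=max(cv2.findContours(m,cv2.RETR_EXTERNAL,cv2.CHAIN_APPROX_NONE)[0],key=cv2.contourArea)
    r=cv2.minAreaRect(q); P=[onz(c,*p,0)[:2] for p in cv2.boxPoints(r)]; print('bay',np.mean(P,0).round(4),[p.round(3).tolist() for p in P])
if __name__=='__main__':
    for n in sys.argv[1:]:
        c=snap(n,n+'_p'); print(n); packs(c); bay(c)
    s=read_state(); print(s['position'].round(4),s['tcp_rot'][:,0].round(3),s['time_s'],s['joint_positions'].round(0))
E
python3 packs.py wrist top
python3 - <<'E'
from h import *
c=dict(np.load('pics/wrist_p.npz')); t=dict(np.load('pics/top_p.npz'))
a=c['color']; b=cv2.resize(t['color'][170:215,250:295],(240,240),interpolation=cv2.INTER_CUBIC); b=np.vstack([b,np.zeros((180,240,3),np.uint8)])
cv2.imwrite('pics/comb.png',np.hstack([a,b])[:,:,::-1])
E
```

```text
wrist
px [424.  86.] ctr [ 0.5271 -0.4339] band [0.026 0.067] xdir 162.1
px [295.  59.] ctr [ 0.6135 -0.2956] band [0.026 0.065] xdir 122.2
px [181.  54.] ctr [ 0.6672 -0.1681] band [0.026 0.065] xdir 21.9
bay [ 0.4608 -0.2637] [[0.471, -0.061], [0.601, -0.134], [0.459, -0.451], [0.313, -0.409]]
top
px [385. 188.] ctr [ 0.6176 -0.2939] band [0.023 0.055] xdir 128.1
px [339. 170.] ctr [ 0.6679 -0.1674] band [0.023 0.063] xdir 15.9
bay [0.8773 0.5403] [[0.847, 0.642], [0.961, 0.612], [0.907, 0.438], [0.794, 0.469]]
[ 0.5014 -0.2309  0.3275] [ 0.936 -0.353 -0.001] 25.8 [-36.  19.  86.   0.  74.  74.]
```

View pics/comb.png

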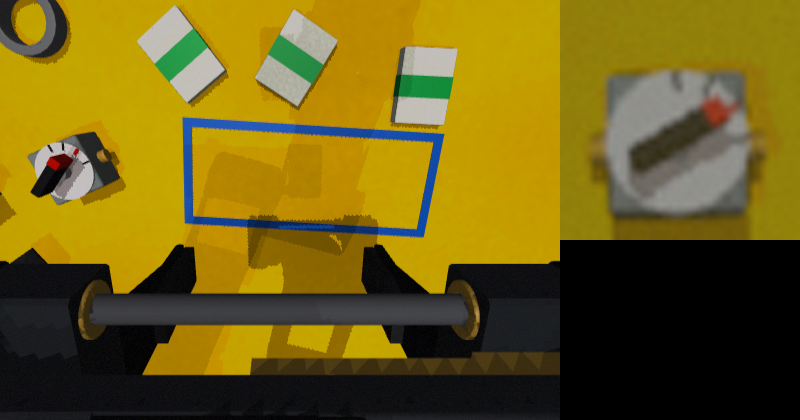

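>>> {"op": "step_arm", "data": {"targets": [[1,-0.012,-0.2,-0.1,-0.018],[1,-0.012,-0.4,-0.2,-0.018],[1,-0.012,-0.6,-0.3,-0.018],[1,-0.012,-0.758,-0.4,-0.018],[1,-0.012,-0.758,-0.6,-0.018],[1,-0.012,-0.758,-0.8,-0.018],[1,-0.012,-0.758,-0.9,-0.018],[1,-0.012,-0.758,-0.9,-0.018],[1,-0.012,-0.758,-0.9,-0.018]]}}

```text
time_s: 26.7
position: [0.4993, -0.4204, 0.1028]
tcp_rot: [[0.915, -0.404, -0.0], [-0.404, -0.915, 0.001], [-0.0, -0.0, -1.0]]
force: [0.5, 0.1, 0.7]
opening: 0.999
grasp_force: 0.0
```

```bash
python3 packs.py wrist
python3 - <<'E'
from h import *
c=dict(np.load('pics/wrist_p.npz')); s=read_state()
print(proj(c,s['position']),proj(c,s['position']+[0,0,-.019]))
E
```

```text
wrist
px [284. 177.] ctr [ 0.5266 -0.4356] band [0.025 0.064] xdir 159.3
px [ 38. 144.] ctr [ 0.6109 -0.298 ] band [0.026 0.061] xdir 118.8
bay [ 0.4929 -0.322 ] [[0.531, -0.187], [0.566, -0.214], [0.457, -0.451], [0.417, -0.436]]
[ 0.5    -0.4215  0.1045] [ 0.915 -0.404  0.003] 26.75 [-50.  42.  84.   0.  54.  64.]
[281.22524641 280.52250402] [281.00923758 261.98465878]
```

>>> {"op": "step_arm", "data": {"targets": [[1,-0.012,-0.006,-0.15,0.009],[1,-0.012,-0.006,-0.302,0.009],[1,-0.012,-0.006,-0.302,0.009],[0.463,-0.012,-0.006,-0.302,0.009],[0.463,-0.012,-0.006,-0.302,0.009],[0.463,-0.012,-0.006,-0.302,0.009],[0.463,-0.012,-0.006,-0.302,0.009],[0.463,-0.012,-0.006,-0.302,0.009],[0.463,-0.012,-0.006,-0.302,0.009],[0.463,-0.012,-0.006,-0.302,0.009]]}}

```text
time_s: 27.75
position: [0.4955, -0.4231, 0.0278]
tcp_rot: [[0.925, -0.38, 0.0], [-0.38, -0.925, -0.0], [0.001, 0.0, -1.0]]
force: [-0.5, 1.6, 4.1]
opening: 0.737
grasp_force: 9.1
```

>>> {"op": "step_arm", "data": {"targets": [[0.471,0,0,0,0],[0.471,0,0,0,0],[0.471,0,0,0.04,0],[0.471,0,0,0.1,0],[0.471,0,0,0.2,0],[0.471,0,0,0.3,0],[0.471,0,0,0.4,0],[0.471,0,0,0.4,0],[0.471,0,0,0.4,0]]}}

```text
time_s: 28.65
position: [0.4954, -0.4233, 0.1285]
tcp_rot: [[0.925, -0.38, 0.001], [-0.38, -0.925, -0.002], [0.002, 0.001, -1.0]]
force: [0.7, -0.1, -0.4]
opening: 0.74
grasp_force: 0.0
```

```bash
cat > hang.py <<'E'
from h import *
import sys
off=float(sys.argv[1]) if len(sys.argv)>1 else .033   # +: free end toward tool +x
c=snap('wrist','wh'); s=read_state(); ex=s['tcp_rot'][:,0]; ez=np.array([0,0,1.]); g=s['position']-ez*.014
m=cv2.inRange(cv2.cvtColor(c['color'],cv2.COLOR_RGB2HSV),(50,90,50),(90,255,255))
for q in cv2.findContours(m,cv2.RETR_EXTERNAL,cv2.CHAIN_APPROX_NONE)[0]:
    if cv2.contourArea(q)>60: x,y,w,h=cv2.boundingRect(q); print('green x%d-%d y%d-%d'%(x,x+w,y,y+h))
for th in range(0,111,10):
    a=np.radians(th); d=np.cos(a)*ex-np.sin(a)*ez; n=np.sin(a)*ex+np.cos(a)*ez
    p=[proj(c,g+(off+k)*d+.005*n) for k in(-.012,.012)]; print(th,[v.round().astype(int).tolist() for v in p],end=' ')
print(s['position'].round(4),s['grasp_force'],s['opening'],s['time_s'])
E
python3 hang.py
```

```text
green x234-321 y154-189
green x4-112 y90-169
0 [[279, 232], [279, 183]] 10 [[279, 228], [279, 179]] 20 [[279, 226], [279, 178]] 30 [[279, 225], [279, 180]] 40 [[279, 225], [279, 184]] 50 [[279, 226], [279, 190]] 60 [[279, 229], [279, 197]] 70 [[279, 233], [279, 206]] 80 [[279, 237], [279, 216]] 90 [[279, 242], [279, 227]] 100 [[279, 248], [279, 239]] 110 [[279, 254], [279, 251]] [ 0.4949 -0.4227  0.1273] 0.0 0.7381060974039388 28.7
```

>>> {"op": "step_arm", "data": {"targets": [[0.6,0,0,-0.2,0],[0.6,0,0,-0.404,0],[0.6,0,0,-0.404,0],[0.467,0,0,-0.404,0],[0.467,0,0,-0.404,0],[0.467,0,0,-0.404,0],[0.467,0,0,-0.404,0],[0.467,0,0,-0.404,0]]}}

```text
time_s: 29.5
position: [0.4952, -0.4229, 0.0268]
tcp_rot: [[0.925, -0.38, 0.0], [-0.38, -0.925, -0.0], [0.0, 0.0, -1.0]]
force: [0.8, -0.0, -0.5]
opening: 0.732
grasp_force: 4.6
```

>>> {"op": "step_arm", "data": {"targets": [[0.467,0,0,0.04,0],[0.467,0,0,0.1,0],[0.467,0,0,0.2,0],[0.467,0,0,0.3,0],[0.467,0,0,0.4,0],[0.467,0,0,0.4,0],[0.467,0,0,0.4,0]]}}

```text
time_s: 30.2
position: [0.4955, -0.4233, 0.1277]
tcp_rot: [[0.925, -0.38, 0.002], [-0.38, -0.925, -0.002], [0.002, 0.001, -1.0]]
force: [0.0, -0.0, -0.6]
opening: 0.732
grasp_force: 4.9
```

```bash
python3 hang.py
```

```text
green x207-350 y186-241
green x3-103 y91-169
0 [[279, 232], [279, 183]] 10 [[279, 229], [279, 179]] 20 [[279, 226], [279, 178]] 30 [[279, 225], [279, 180]] 40 [[279, 225], [279, 184]] 50 [[279, 227], [279, 190]] 60 [[279, 229], [279, 197]] 70 [[279, 233], [279, 206]] 80 [[279, 237], [279, 216]] 90 [[279, 242], [279, 227]] 100 [[279, 248], [279, 239]] 110 [[279, 254], [279, 251]] [ 0.4949 -0.4226  0.1264] 4.92595262825489 0.7332741285519381 30.25
```

>>> {"op": "step_arm", "data": {"targets": [[0.468,0,0,-0.1,0],[0.468,0,0,-0.2,0],[0.468,0,0,-0.2,0],[0.4685,0,0,-0.15,0],[0.4685,0,0,-0.2,0],[0.4685,0,0,-0.1,0],[0.4685,0,0,-0.1,0]]}}

```text
time_s: 30.95
position: [0.4971, -0.4251, 0.1045]
tcp_rot: [[0.925, -0.38, 0.005], [-0.38, -0.925, -0.006], [0.007, 0.004, -1.0]]
force: [-0.4, -0.4, -0.5]
opening: 0.737
grasp_force: 2.9
```

```bash
python3 hang.py
```

```text
green x219-339 y199-236
green x0-94 y101-179
0 [[279, 232], [279, 183]] 10 [[279, 228], [279, 179]] 20 [[279, 226], [279, 178]] 30 [[279, 225], [279, 180]] 40 [[279, 225], [279, 184]] 50 [[279, 227], [279, 190]] 60 [[279, 229], [279, 198]] 70 [[279, 233], [279, 207]] 80 [[279, 237], [279, 217]] 90 [[279, 242], [279, 227]] 100 [[279, 248], [279, 239]] 110 [[279, 254], [279, 251]] [ 0.4966 -0.4246  0.1035] 2.8664126247167587 0.7334458118621208 31.0
```

>>> {"op": "step_arm", "data": {"targets": [[0.4685,0,0,0.15,0],[0.4685,0,0,0.1,0],[0.4685,0,0,0.2,0],[0.4685,0,0,0.1,0],[0.4685,0,0,0.2,0],[0.4685,0,0,0.1,0],[0.4685,0,0,0.2,0],[0.4685,0,0,0.2,0]]}}

```text
time_s: 31.8
position: [0.4963, -0.4242, 0.1522]
tcp_rot: [[0.925, -0.38, 0.003], [-0.38, -0.925, -0.003], [0.004, 0.002, -1.0]]
force: [0.1, -0.5, -0.1]
opening: 0.739
grasp_force: 2.8
```

```bash
python3 hang.py
```

```text
green x221-337 y216-243
green x26-126 y93-165
0 [[279, 232], [279, 183]] 10 [[279, 228], [279, 179]] 20 [[279, 226], [279, 178]] 30 [[279, 225], [279, 179]] 40 [[279, 225], [279, 183]] 50 [[279, 226], [279, 189]] 60 [[279, 229], [279, 197]] 70 [[279, 232], [279, 206]] 80 [[279, 237], [279, 216]] 90 [[279, 242], [279, 227]] 100 [[279, 248], [279, 238]] 110 [[279, 254], [279, 251]] [ 0.4962 -0.4241  0.1519] 2.7747368440032005 0.7329112750496477 31.85
```

>>> {"op": "step_arm", "data": {"targets": [[0.4685,-0.05,0.035,-0.02,0],[0.4685,-0.12,0.08,-0.04,0],[0.4685,-0.2,0.135,-0.07,0],[0.4685,-0.28,0.19,-0.1,0],[0.4685,-0.36,0.24,-0.13,0],[0.4685,-0.423,0.284,-0.16,0],[0.4685,-0.423,0.284,-0.16,0],[0.4685,-0.423,0.284,-0.16,0],[0.4685,-0.423,0.284,-0.2,0],[0.4685,-0.423,0.284,-0.22,0],[0.4685,-0.423,0.284,-0.24,0],[0.4685,-0.423,0.284,-0.24,0]]}}

```text
time_s: 33.05
position: [0.3898, -0.3523, 0.0907]
tcp_rot: [[0.925, -0.38, 0.0], [-0.38, -0.925, -0.0], [0.0, 0.0, -1.0]]
force: [-0.5, 0.4, -0.5]
opening: 0.736
grasp_force: 3.0
```

```bash
python3 hang.py; python3 -c "
from h import *
print(read_state()['force'])"
```

```text
green x220-338 y222-248
0 [[279, 232], [279, 183]] 10 [[279, 229], [279, 179]] 20 [[279, 226], [279, 178]] 30 [[279, 225], [279, 179]] 40 [[279, 225], [279, 183]] 50 [[279, 226], [279, 189]] 60 [[279, 229], [279, 197]] 70 [[279, 233], [279, 206]] 80 [[279, 237], [279, 216]] 90 [[279, 242], [279, 227]] 100 [[279, 248], [279, 239]] 110 [[279, 254], [279, 251]] [ 0.3897 -0.352   0.0908] 2.979038916528225 0.7374586677667798 33.1
[-0.68647068  0.16867488 -1.37421151]
```

>>> {"op": "step_arm", "data": {"targets": [[0.4685,0.01,-0.004,-0.01,0],[0.4685,0.02,-0.008,-0.02,0],[0.4685,0.03,-0.012,-0.03,0],[0.4685,0.04,-0.016,-0.04,0],[0.4685,0.04,-0.016,-0.04,0]]}}

```text
time_s: 33.6
position: [0.4002, -0.3563, 0.0811]
tcp_rot: [[0.925, -0.38, 0.001], [-0.38, -0.925, -0.001], [0.001, 0.0, -1.0]]
force: [0.4, 0.4, 3.0]
opening: 0.731
grasp_force: 3.1
```

```bash
python3 hang.py|head -2; python3 -c "
from h import *
print(read_state()['force'])"
```

```text
green x218-340 y235-258
0 [[280, 232], [280, 183]] 10 [[280, 229], [280, 179]] 20 [[280, 226], [280, 178]] 30 [[280, 225], [280, 179]] 40 [[280, 225], [279, 183]] 50 [[280, 226], [279, 189]] 60 [[280, 229], [279, 197]] 70 [[280, 233], [279, 206]] 80 [[280, 237], [279, 216]] 90 [[280, 242], [279, 227]] 100 [[280, 248], [279, 239]] 110 [[280, 254], [279, 251]] [ 0.3998 -0.3562  0.0811] 3.1496372757464997 0.7363982668299041 33.65
[ 1.20453433 -0.16925151  2.90566892]
```

>>> {"op": "step_arm", "data": {"targets": [[0.4685,0.015,-0.006,0.004,0],[0.4685,0.03,-0.012,0.004,0],[0.4685,0.045,-0.018,0.004,0],[0.4685,0.06,-0.024,0.004,0],[0.4685,0.06,-0.024,0.004,0]]}}

```text
time_s: 34.15
position: [0.4151, -0.3624, 0.0822]
tcp_rot: [[0.925, -0.379, 0.0], [-0.379, -0.925, -0.001], [0.001, 0.0, -1.0]]
force: [-0.1, -0.1, -1.4]
opening: 0.732
grasp_force: 3.2
```

```bash
python3 hang.py|head -1; python3 -c "
from h import *
print(read_state()['force'])"
```

```text
green x218-340 y235-258
[-0.22205862  0.06840402 -1.27990134]
```

>>> {"op": "step_arm", "data": {"targets": [[0.4685,0.005,-0.002,-0.008,0],[0.4685,0.01,-0.004,-0.014,0],[0.4685,0.02,-0.008,-0.014,0],[0.4685,0.03,-0.012,-0.014,0],[0.4685,0.04,-0.016,-0.014,0],[0.4685,0.05,-0.02,-0.014,0],[0.4685,0.05,-0.02,-0.014,0]]}}

```text
time_s: 34.9
position: [0.4274, -0.3673, 0.0785]
tcp_rot: [[0.925, -0.38, 0.0], [-0.38, -0.925, -0.0], [0.0, 0.0, -1.0]]
force: [-0.5, 0.0, 0.2]
opening: 0.738
grasp_force: 3.2
```

```bash
python3 hang.py|head -1; python3 -c "
from h import *
print(read_state()['force'])"
```

```text
green x218-340 y247-262
[-0.46953312  0.07896577 -0.17560479]
```

>>> {"op": "step_arm", "data": {"targets": [[0.6,0,0,0,0],[0.6,0,0,0,0],[0.7,0,0,0,0],[0.7,0,0,0,0],[0.7,0,0,0.1,0],[0.7,0,0,0.3,0],[0.8,0,0,0.5,0],[1,0,0,0.7,0],[1,0.1,0.2,0.8,0],[1,0.2,0.35,0.8,0],[1,0.2,0.35,0.8,0],[1,0.2,0.35,0.8,0]]}}

```text
time_s: 36.15
position: [0.4774, -0.2781, 0.279]
tcp_rot: [[0.926, -0.377, -0.0], [-0.377, -0.926, -0.0], [0.0, 0.0, -1.0]]
force: [-1.2, -0.2, -0.4]
opening: 0.996
grasp_force: 0.0
```

```bash
python3 packs.py wrist top
cat > stand.py <<'E'
from h import *
import sys
# predicted top-edge/bottom-edge outline of standing pack at x,y,yaw; compare white+green mask bbox
x,y,yaw=map(float,sys.argv[1:4]); a=np.radians(yaw); ex=np.array([np.cos(a),np.sin(a),0]); ey=np.array([-ex[1],ex[0],0])
for n in('scene','top','wrist'):
    c=capture(n); h=cv2.cvtColor(c['color'],cv2.COLOR_RGB2HSV); m=cv2.inRange(h,(50,90,50),(90,255,255))
    for nm,q in(('stand',[np.array([x,y,.045])+ .01*i*ex+.032*j*ey+[0,0,.012*k] for i in(-1,1) for j in(-1,1) for k in(-1,1)]),('flat',[np.array([x,y,.02])+ .012*i*ex+.032*j*ey for i in(-1,1) for j in(-1,1)])):
        P=np.array([proj(c,p) for p in q]); print(n,nm,P.min(0).round(),P.max(0).round())
    for q in cv2.findContours(m,cv2.RETR_EXTERNAL,cv2.CHAIN_APPROX_NONE)[0]:
        if cv2.contourArea(q)>15: b=cv2.boundingRect(q); print('  green',b[0],b[1],b[0]+b[2],b[1]+b[3])
E
python3 stand.py .427 -.367 -22
```

```text
wrist
px [368. 199.] ctr [ 0.4048 -0.3651] band [0.025 0.072] xdir 163.7
px [247.  49.] ctr [ 0.613  -0.2962] band [0.026 0.066] xdir 120.8
px [119.  47.] ctr [ 0.6672 -0.1694] band [0.029 0.066] xdir 18.3
bay [ 0.4612 -0.2609] [[0.474, -0.054], [0.602, -0.133], [0.457, -0.451], [0.312, -0.405]]
top
px [386. 189.] ctr [ 0.6145 -0.2962] band [0.024 0.062] xdir 127.6
px [339. 170.] ctr [ 0.668  -0.1674] band [0.023 0.063] xdir 15.9
bay [0.8774 0.5395] [[0.848, 0.641], [0.961, 0.61], [0.907, 0.438], [0.794, 0.47]]
[ 0.4765 -0.2799  0.2783] [ 0.925 -0.38  -0.001] 36.25 [-42.  22.  90.  -0.  68.  70.]
scene stand [208. 151.] [222. 166.]
scene flat [209. 159.] [223. 169.]
  green 377 343 410 371
  green 354 324 385 350
  green 208 216 227 223
  green 195 192 201 206
  green 214 156 225 165
  green 30 2 86 22
top stand [403. 250.] [430. 266.]
top flat [401. 249.] [426. 266.]
  green 376 178 397 201
  green 327 163 351 178
  green 86 88 110 117
  green 58 81 82 109
wrist stand [337. 175.] [400. 198.]
wrist flat [335. 171.] [390. 191.]
  green 335 192 397 209
  green 212 21 276 77
  green 85 17 149 78
```

```bash
cat > tri.py <<'E'
from h import *
def tri(c1,p1,c2,p2):
    o1,d1=ray(c1,*p1); o2,d2=ray(c2,*p2); A=np.stack([d1,-d2],1); t=np.linalg.lstsq(A,o2-o1,rcond=None)[0]
    a,b=o1+t[0]*d1,o2+t[1]*d2; return (a+b)/2,np.linalg.norm(a-b)
E
python3 - <<'E'
from tri import *
w=snap('wrist','wv'); s=snap('scene','sv')
def g(c,roi):
    h=cv2.cvtColor(c['color'],cv2.COLOR_RGB2HSV); out={}
    for nm,m in(('green',cv2.inRange(h,(50,90,50),(90,255,255))),('white',cv2.inRange(h,(0,0,110),(180,70,255)))):
        k=np.zeros_like(m); k[roi[1]:roi[3],roi[0]:roi[2]]=m[roi[1]:roi[3],roi[0]:roi[2]]
        for q in cv2.findContours(k,cv2.RETR_EXTERNAL,cv2.CHAIN_APPROX_NONE)[0]:
            if cv2.contourArea(q)>15: print(nm,cv2.minAreaRect(q),cv2.boundingRect(q)); 
print('wrist');g(w,(310,140,430,260)); print('scene');g(s,(195,135,240,185))
print(tri(w,(366,200.5),s,(219.5,160.5)))
E
```

```text
wrist
green ((365.5, 198.5), (17.0, 61.0), 90.0) (335, 190, 62, 18)
white ((375.9983215332031, 212.40521240234375), (19.807401657104492, 62.28385543823242), 89.01223754882812) (345, 202, 63, 21)
scene
green ((218.75001525878906, 159.75), (10.60660171508789, 4.242640495300293), 45.0) (214, 157, 10, 8)
white ((215.50003051757812, 149.00001525878906), (12.020814895629883, 4.949747562408447), 45.0) (211, 144, 11, 10)
(array([ 0.40540796, -0.36397183,  0.02548879]), np.float64(0.0020971906692826984))
```

Run:
```python
from tri import *
w=dict(np.load('pics/wv.npz'));s=dict(np.load('pics/sv.npz'))
print(tri(w,(376,212.4),s,(215.5,149)))
for z in(.02,.045,.09): print(z,onz(w,376,212.4,z).round(3),onz(s,215.5,149,z).round(3),'green',onz(w,365.5,198.5,z).round(3),onz(s,218.75,159.75,z).round(3))
a=cv2.resize(w['color'][140:250,310:430],None,fx=4,fy=4); b=cv2.resize(s['color'][130:190,190:250],(440,440))
cv2.imwrite('pics/v.png',np.hstack([a[:440],b])[:,:,::-1])
```

```text
(array([ 0.4148946 , -0.36352314,  0.0858799 ]), np.float64(0.009307199434416323))
0.02 [ 0.383 -0.371  0.02 ] [ 0.347 -0.433  0.02 ] green [ 0.405 -0.364  0.02 ] [ 0.398 -0.375  0.02 ]
0.045 [ 0.394 -0.367  0.045] [ 0.375 -0.407  0.045] green [ 0.414 -0.361  0.045] [ 0.425 -0.351  0.045]
0.09 [ 0.413 -0.36   0.09 ] [ 0.424 -0.361  0.09 ] green [ 0.431 -0.355  0.09 ] [ 0.472 -0.307  0.09 ]
```

View pics/v.png

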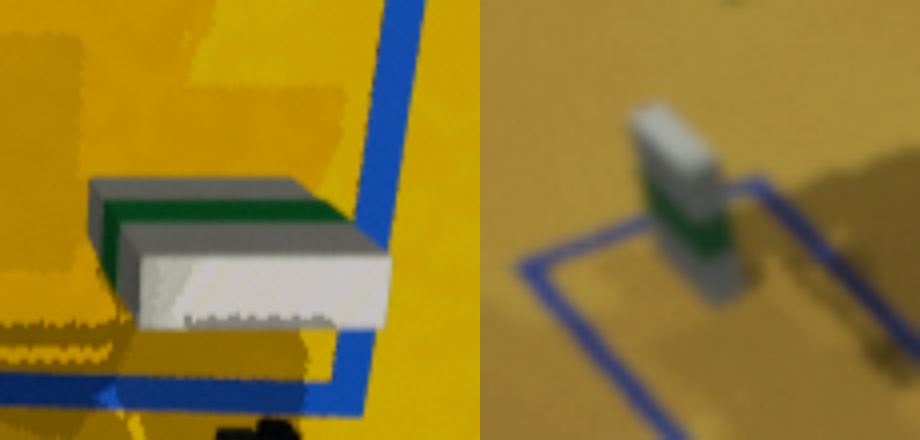

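>>> {"op": "step_arm", "data": {"targets": [[1,0.12,0.01,-0.1,-0.045],[1,0.24,0.02,-0.25,-0.09],[1,0.36,0.03,-0.4,-0.135],[1,0.47,0.04,-0.55,-0.167],[1,0.47,0.04,-0.712,-0.167],[1,0.47,0.04,-0.712,-0.167],[1,0.47,0.04,-0.712,-0.167],[1,0.47,0.04,-0.712,-0.167]]}}

```text
time_s: 37.3
position: [0.5953, -0.2708, 0.1031]
tcp_rot: [[0.61, -0.793, 0.003], [-0.793, -0.61, -0.002], [0.004, -0.001, -1.0]]
force: [0.5, -0.6, 1.3]
opening: 0.998
grasp_force: 0.0
```

```bash
python3 packs.py wrist
```

```text
wrist
px [119. 256.] ctr [ 0.6702 -0.1787] band [0.029 0.06 ] xdir 14.9
px [281. 178.] ctr [ 0.6128 -0.2959] band [0.026 0.063] xdir 130.0
bay [ 0.5122 -0.3153] [[0.569, -0.205], [0.467, -0.43], [0.456, -0.427], [0.557, -0.198]]
[ 0.5955 -0.2709  0.1036] [ 0.61  -0.792  0.005] 37.35 [-34.  42.  84.  -0.  54. 108.]
```

>>> {"op": "step_arm", "data": {"targets": [[1,-0.01,0.003,-0.15,0.005],[1,-0.01,0.003,-0.29,0.005],[1,-0.01,0.003,-0.29,0.005],[0.468,-0.01,0.003,-0.29,0.005],[0.468,-0.01,0.003,-0.29,0.005],[0.468,-0.01,0.003,-0.29,0.005],[0.468,-0.01,0.003,-0.29,0.005],[0.468,-0.01,0.003,-0.29,0.005],[0.468,-0.01,0.003,-0.29,0.005],[0.468,-0.01,0.003,-0.29,0.005]]}}

```text
time_s: 38.35
position: [0.5923, -0.2689, 0.0288]
tcp_rot: [[0.623, -0.782, 0.001], [-0.782, -0.623, -0.0], [0.001, -0.0, -1.0]]
force: [1.1, -0.4, 3.9]
opening: 0.734
grasp_force: 6.8
```

>>> {"op": "step_arm", "data": {"targets": [[0.469,0,0,0,0],[0.469,0,0,0.03,0],[0.469,0,0,0.07,0],[0.469,0,0,0.14,0],[0.469,0,0,0.22,0],[0.469,0,0,0.3,0],[0.469,0,0,0.3,0]]}}

```text
time_s: 39.05
position: [0.5938, -0.2699, 0.1065]
tcp_rot: [[0.623, -0.782, 0.005], [-0.782, -0.623, -0.004], [0.006, -0.002, -1.0]]
force: [-0.1, -0.1, -1.5]
opening: 0.736
grasp_force: 1.9
```

```bash
python3 hang.py
```

```text
green x224-334 y226-244
green x98-154 y212-264
0 [[280, 232], [280, 183]] 10 [[280, 228], [280, 179]] 20 [[280, 226], [280, 178]] 30 [[280, 225], [280, 180]] 40 [[280, 225], [280, 184]] 50 [[280, 227], [280, 190]] 60 [[280, 229], [280, 198]] 70 [[280, 233], [280, 206]] 80 [[280, 237], [280, 216]] 90 [[280, 242], [280, 227]] 100 [[280, 248], [280, 239]] 110 [[280, 254], [280, 251]] [ 0.5929 -0.2693  0.1049] 1.8751394748687744 0.7332735592664761 39.1
```

>>> {"op": "step_arm", "data": {"targets": [[0.466,-0.02,0,0.06,0.02],[0.466,-0.08,0.005,0.08,0.04],[0.466,-0.16,0.01,0.08,0.06],[0.466,-0.24,0.013,0.08,0.08],[0.466,-0.32,0.016,0.08,0.1],[0.466,-0.4,0.02,0.08,0.12],[0.466,-0.48,0.023,0.08,0.14],[0.466,-0.526,0.025,0.06,0.162],[0.466,-0.526,0.025,0.03,0.162],[0.466,-0.526,0.025,0,0.162],[0.466,-0.526,0.025,-0.02,0.162],[0.466,-0.526,0.025,-0.03,0.162],[0.466,-0.526,0.025,-0.04,0.162],[0.466,-0.526,0.025,-0.04,0.162]]}}

```text
time_s: 40.5
position: [0.4628, -0.2634, 0.0937]
tcp_rot: [[0.925, -0.38, 0.004], [-0.38, -0.925, -0.002], [0.004, 0.001, -1.0]]
force: [1.6, 1.1, 5.1]
opening: 0.734
grasp_force: 5.9
```

```bash
python3 hang.py | grep green; python3 -c "
from h import *
s=read_state();print(s['position'],s['force'])"
```

```text
green x397-528 y234-275
green x222-336 y229-248
[ 0.46278135 -0.26333011  0.09369318] [1.76680086 0.18979179 3.99623574]
```

>>> {"op": "step_arm", "data": {"targets": [[0.466,0,0,0.004,0],[0.6,0,0,0.004,0],[0.6,0,0,0.004,0],[0.7,0,0,0.004,0],[0.7,0,0,0.004,0],[0.7,0,0,0.1,0],[0.7,0,0,0.3,0],[0.8,0,0,0.5,0],[1,0,0,0.7,0],[1,0.1,0.2,0.75,0],[1,0.2,0.35,0.75,0],[1,0.2,0.35,0.75,0],[1,0.2,0.35,0.75,0]]}}

```text
time_s: 41.85
position: [0.5106, -0.1739, 0.2807]
tcp_rot: [[0.926, -0.377, -0.0], [-0.377, -0.926, -0.0], [-0.0, 0.001, -1.0]]
force: [-0.4, -0.6, 0.1]
opening: 1.001
grasp_force: 0.0
```

```bash
cat > chk.py <<'E'
from tri import *
w=snap('wrist','wv'); s=snap('scene','sv')
for c,n in((w,'wrist'),(s,'scene')):
    h=cv2.cvtColor(c['color'],cv2.COLOR_RGB2HSV); print(n)
    for nm,m in(('green',cv2.inRange(h,(50,90,50),(90,255,255))),('white',cv2.inRange(h,(0,0,130),(180,60,255)))):
        for q in cv2.findContours(m,cv2.RETR_EXTERNAL,cv2.CHAIN_APPROX_NONE)[0]:
            r=cv2.minAreaRect(q)
            if cv2.contourArea(q)>20 and (n=='wrist' and r[0][1]<260 or n=='scene' and 160<r[0][0]<290 and 100<r[0][1]<260): print(nm,np.round(r[0],1),np.round(r[1],1),cv2.boundingRect(q),onz(c,*r[0],.09 if nm=='white' else .045).round(3))
st=read_state(); print(st['position'],st['time_s'])
E
python3 chk.py
```

```text
wrist
green [463.5 194. ] [67. 22.] (430, 183, 68, 23) [ 0.411 -0.36   0.045]
green [365.  184.7] [20.7 60.6] (337, 182, 61, 22) [ 0.464 -0.26   0.045]
green [227.7   4.5] [26.7 41.8] (206, 0, 47, 29) [ 0.687 -0.191  0.045]
white [485. 205.] [18. 64.] (453, 196, 65, 19) [ 0.412 -0.359  0.09 ]
white [378.  203.5] [17. 62.] (347, 195, 63, 18) [ 0.455 -0.259  0.09 ]
white [ 90.4 172.3] [69.6 58.3] (56, 141, 67, 65) [ 0.592 -0.006  0.09 ]
white [254.   20.8] [32.6 62.4] (223, 0, 64, 54) [ 0.655 -0.209  0.09 ]
white [205.5   0.5] [8.5 9.9] (200, 0, 13, 8) [ 0.685 -0.177  0.09 ]
scene
green [204.1 219.9] [18.2  4.1] (195, 217, 19, 8) [ 0.718 -0.179  0.045]
green [232.8 172.8] [13.4  4.2] (227, 169, 12, 10) [ 0.462 -0.256  0.045]
green [219.  159.6] [12.2  4.4] (214, 156, 11, 9) [ 0.423 -0.351  0.045]
white [199.6 225.3] [18.8  7.9] (190, 221, 20, 10) [ 0.781 -0.138  0.09 ]
white [274.8 221.6] [ 7.3 21.1] (264, 217, 22, 9) [0.642 0.052 0.09 ]
white [206.5 214.5] [18.6  6.4] (197, 211, 20, 8) [ 0.73  -0.152  0.09 ]
white [231.5 161.1] [12.2  4.5] (226, 157, 12, 9) [ 0.455 -0.262  0.09 ]
white [217.4 148.1] [10.9  4. ] (212, 144, 11, 9) [ 0.416 -0.359  0.09 ]
[ 0.50987887 -0.17543871  0.2802762 ] 41.95
```

```bash
python3 packs.py top; python3 -c "
from h import *
s=dict(np.load('pics/sv.npz')); print(onz(s,204.1,219.9,.02))"
```

```text
top
px [351. 159.] ctr [ 0.6976 -0.2012] band [0.024 0.063] xdir 17.1
bay [0.8768 0.5389] [[0.845, 0.639], [0.96, 0.61], [0.908, 0.438], [0.794, 0.469]]
[ 0.5098 -0.1758  0.2802] [ 0.925 -0.381 -0.001] 42.0 [-31.  21.  92.  -0.  67.  82.]
[ 0.69804462 -0.19935056  0.02      ]
```

>>> {"op": "step_arm", "data": {"targets": [[1,0.13,-0.03,-0.05,0.045],[1,0.26,-0.06,-0.2,0.09],[1,0.4,-0.09,-0.35,0.135],[1,0.53,-0.12,-0.5,0.18],[1,0.625,-0.14,-0.72,0.219],[1,0.625,-0.14,-0.72,0.219],[1,0.625,-0.14,-0.72,0.219],[1,0.625,-0.14,-0.72,0.219],[1,0.625,-0.14,-0.72,0.219]]}}

```text
time_s: 42.9
position: [0.6672, -0.2109, 0.1038]
tcp_rot: [[0.956, 0.293, 0.004], [0.293, -0.956, -0.002], [0.003, 0.003, -1.0]]
force: [-1.0, 0.3, 0.7]
opening: 1.0
grasp_force: 0.0
```

```bash
python3 packs.py wrist
```

```text
wrist
px [279. 178.] ctr [ 0.6964 -0.2017] band [0.025 0.064] xdir 19.3
bay [ 0.5521 -0.2282] [[0.559, -0.198], [0.571, -0.201], [0.545, -0.258], [0.533, -0.256]]
[ 0.6673 -0.2108  0.1039] [0.956 0.293 0.003] 42.95 [-27.  45.  76.  -0.  58.  46.]
```

>>> {"op": "step_arm", "data": {"targets": [[1,-0.008,-0.004,-0.15,0.005],[1,-0.008,-0.004,-0.29,0.005],[1,-0.008,-0.004,-0.29,0.005],[0.468,-0.008,-0.004,-0.29,0.005],[0.468,-0.008,-0.004,-0.29,0.005],[0.468,-0.008,-0.004,-0.29,0.005],[0.468,-0.008,-0.004,-0.29,0.005],[0.468,-0.008,-0.004,-0.29,0.005],[0.468,-0.008,-0.004,-0.29,0.005],[0.468,-0.008,-0.004,-0.29,0.005],[0.469,-0.008,-0.004,-0.29,0.005]]}}

```text
time_s: 44.05
position: [0.6654, -0.2115, 0.0291]
tcp_rot: [[0.951, 0.309, 0.002], [0.309, -0.951, -0.001], [0.001, 0.001, -1.0]]
force: [-0.6, -1.0, 5.4]
opening: 0.739
grasp_force: 7.1
```

>>> {"op": "step_arm", "data": {"targets": [[0.469,0,0,0.03,0],[0.469,0,0,0.07,0],[0.469,0,0,0.14,0],[0.469,0,0,0.22,0],[0.469,0,0,0.3,0],[0.469,0,0,0.3,0]]}}

```text
time_s: 44.65
position: [0.6671, -0.212, 0.1077]
tcp_rot: [[0.951, 0.309, 0.007], [0.309, -0.951, -0.003], [0.005, 0.005, -1.0]]
force: [0.1, -0.4, -0.6]
opening: 0.734
grasp_force: 1.9
```

```bash
python3 hang.py
```

```text
green x223-335 y225-246
0 [[279, 233], [279, 184]] 10 [[279, 229], [278, 180]] 20 [[278, 227], [278, 179]] 30 [[278, 226], [278, 181]] 40 [[278, 226], [278, 185]] 50 [[278, 227], [278, 191]] 60 [[278, 230], [278, 198]] 70 [[278, 233], [278, 207]] 80 [[278, 238], [278, 217]] 90 [[278, 243], [278, 228]] 100 [[278, 248], [278, 239]] 110 [[278, 254], [278, 251]] [ 0.666  -0.2115  0.1058] 1.9120126962661743 0.7373888747018822 44.7
```

>>> {"op": "step_arm", "data": {"targets": [[0.466,-0.04,0.01,0.06,-0.02],[0.466,-0.12,0.03,0.08,-0.045],[0.466,-0.2,0.06,0.08,-0.07],[0.466,-0.28,0.085,0.08,-0.1],[0.466,-0.36,0.11,0.08,-0.13],[0.466,-0.44,0.135,0.08,-0.16],[0.466,-0.52,0.16,0.08,-0.19],[0.466,-0.6,0.18,0.06,-0.215],[0.466,-0.634,0.194,0.03,-0.224],[0.466,-0.634,0.194,0,-0.224],[0.466,-0.634,0.194,-0.02,-0.224],[0.466,-0.634,0.194,-0.03,-0.224],[0.467,-0.63,0.192,-0.04,-0.224],[0.467,-0.625,0.19,-0.045,-0.224],[0.467,-0.625,0.19,-0.045,-0.224]]}}

```text
time_s: 46.2
position: [0.5114, -0.1646, 0.0928]
tcp_rot: [[0.925, -0.379, 0.005], [-0.379, -0.925, -0.002], [0.005, 0.0, -1.0]]
force: [1.2, 0.8, 4.9]
opening: 0.733
grasp_force: 4.6
```

```bash
python3 hang.py | grep green; python3 -c "
from h import *
s=read_state();print(s['position'],s['force'])"
```

```text
green x397-527 y245-285
green x222-336 y231-251
[ 0.51134128 -0.16462058  0.09281028] [1.21878924 0.33697448 4.00556131]
```

>>> {"op": "step_arm", "data": {"targets": [[0.467,0.012,-0.005,0,0],[0.467,0.016,-0.007,0,0],[0.467,0.016,-0.007,0.004,0],[0.6,0.016,-0.007,0.004,0],[0.6,0.016,-0.007,0.004,0],[0.7,0.016,-0.007,0.004,0],[0.7,0.016,-0.007,0.004,0],[0.7,0.016,-0.007,0.1,0],[0.7,0.016,-0.007,0.3,0],[0.8,0,0,0.5,0],[1,0,0,0.75,0],[1,-0.1,0,0.95,0],[1,-0.2,0,0.95,0],[1,-0.2,0,0.95,0],[1,-0.2,0,0.95,0]]}}

```text
time_s: 47.75
position: [0.4582, -0.1634, 0.3299]
tcp_rot: [[0.925, -0.38, 0.001], [-0.38, -0.925, -0.001], [0.001, 0.0, -1.0]]
force: [0.5, -0.7, -0.4]
opening: 0.999
grasp_force: 0.0
```

```bash
python3 chk.py
```

```text
wrist
green [439.5 142. ] [18. 57.] (411, 133, 58, 19) [ 0.412 -0.358  0.045]
green [351.  141.5] [17. 52.] (325, 133, 53, 18) [ 0.454 -0.257  0.045]
white [459.  146.5] [58. 17.] (430, 138, 59, 18) [ 0.412 -0.359  0.09 ]
white [360.5 145.5] [57. 17.] (332, 137, 58, 18) [ 0.454 -0.259  0.09 ]
white [261.5 138. ] [18. 57.] (233, 129, 58, 19) [ 0.504 -0.161  0.09 ]
white [ 71.6 112.2] [13.5 34.6] (65, 96, 19, 35) [0.607 0.017 0.09 ]
white [107.1 125.4] [39.7 60.5] (81, 91, 46, 63) [ 0.58  -0.011  0.09 ]
white [87.9 97. ] [10.8 12.1] (81, 91, 15, 11) [ 0.613 -0.008  0.09 ]
scene
green [246.  190.2] [13.3  5.3] (241, 185, 12, 10) [ 0.519 -0.154  0.045]
green [232.5 173. ] [13.4  3.5] (227, 169, 11, 10) [ 0.464 -0.256  0.045]
green [219.  159.6] [12.2  4.4] (214, 156, 11, 9) [ 0.423 -0.351  0.045]
white [274.8 221.6] [ 7.3 21.1] (264, 217, 22, 9) [0.642 0.052 0.09 ]
white [245.5 177.5] [12.7  4.2] (240, 173, 12, 10) [ 0.507 -0.161  0.09 ]
white [231.5 161.2] [12.2  4.4] (226, 157, 12, 10) [ 0.455 -0.262  0.09 ]
white [217.4 148.1] [10.9  4. ] (212, 144, 11, 9) [ 0.416 -0.359  0.09 ]
[ 0.45857229 -0.16335679  0.32851622] 47.85
```

>>> {"op": "step_arm", "data": {"targets": [[1,0,0.15,0.1,0.045],[1,0,0.3,0.1,0.09],[1,0,0.5,0.1,0.135],[1,0,0.7,0.1,0.18],[1,0,0.8,0.1,0.18],[1,0,0.8,0.1,0.18],[1,0,0.8,0.1,0.18]]}}

```text
time_s: 48.55
position: [0.4588, 0.0368, 0.3534]
tcp_rot: [[0.984, 0.177, -0.002], [0.177, -0.984, -0.0], [-0.002, -0.0, -1.0]]
force: [0.3, -1.0, -0.1]
opening: 0.998
grasp_force: 0.0
```

Run:
```python
from tri import *
w=snap('wrist','wf'); t=snap('top','tf'); s=snap('scene','sf')
def show(c,n,lo,hi,amin,z,f=lambda r:True):
    h=cv2.cvtColor(c['color'],cv2.COLOR_RGB2HSV); m=cv2.inRange(h,lo,hi)
    for q in cv2.findContours(m,cv2.RETR_EXTERNAL,cv2.CHAIN_APPROX_NONE)[0]:
        r=cv2.minAreaRect(q)
        if cv2.contourArea(q)<amin or not f(r): continue
        P=[onz(c,*p,z)[:2] for p in cv2.boxPoints(r)]; e=max([P[1]-P[0],P[2]-P[1]],key=np.linalg.norm); ctr=np.mean(P,0)
        if .3<ctr[0]<.95: d=ctr-[.4515,.1995]; print(n,np.round(r[0],1),np.round(r[1],1),cv2.boundingRect(q),ctr.round(4),'yaw',np.degrees(np.arctan2(e[1],e[0])).round(1),'st',(d@[.98,.199]).round(3),(d@[-.199,.98]).round(3))
show(t,'orange top',(7,150,90),(16,255,255),10,.02,lambda r:r[0][0]<240)
show(t,'tube top',(105,120,60),(130,255,255),40,.223,lambda r:150<r[0][0]<240 and r[0][1]>150)
show(w,'tube wrist',(105,120,40),(130,255,255),100,.223)
show(w,'red',(0,150,90),(6,255,255),20,.09); show(w,'black',(0,0,0),(180,255,60),60,.09,lambda r:r[0][1]<200)
show(s,'tube scene',(105,120,40),(130,255,255),40,.1,lambda r:320<r[0][0]<370)
h=cv2.cvtColor(s['color'],cv2.COLOR_RGB2HSV); m=cv2.inRange(h,(105,120,40),(130,255,255)); 
for r in range(160,235,6):
    x=np.nonzero(m[r,320:365])[0]; print(r,(int(x.min())+320,int(x.max())+320) if len(x) else None,end=' ')
ex=np.array([.982,.186,0]);ey=np.array([-.186,.982,0])
for p0 in((.444,.193),(.448,.193)):
    print([proj(s,np.array([*p0,.003])+i*.023*ex+j*.0185*ey+[0,0,k]).round().tolist() for k in(0,.22) for i in(-1,1) for j in(-1,1)])
print(read_state()['position'])
```

```text
orange top [210.3 176.3] [10.6  8.5] (204, 171, 14, 12) [0.6523 0.1845] yaw -135.4 st 0.194 -0.055
orange top [200.6 170.1] [5.8 9. ] (196, 167, 10, 7) [0.6695 0.2109] yaw -76.2 st 0.216 -0.032
orange top [198.7 164.2] [3.6 8.5] (195, 162, 9, 6) [0.6858 0.2163] yaw -76.2 st 0.233 -0.03
orange top [187.5 139.4] [4.9 8.5] (183, 136, 9, 7) [0.7551 0.2475] yaw -76.1 st 0.307 -0.013
orange top [186.4 134. ] [3.6 7. ] (183, 132, 8, 5) [0.7701 0.2506] yaw -76.1 st 0.322 -0.013
tube top [196.8 251.4] [20.  15.9] (188, 241, 19, 22) [0.4473 0.1929] yaw -168.5 st -0.005 -0.006
tube wrist [119.5 174.4] [ 65.7 113.9] (60, 135, 112, 76) [0.4579 0.1687] yaw -65.1 st 0.0 -0.031
tube wrist [171.9 143. ] [46.7 27.6] (147, 131, 37, 39) [0.4913 0.1287] yaw -133.7 st 0.025 -0.077
tube wrist [459.7 177. ] [181.9 112.4] (354, 78, 206, 186) [ 0.5021 -0.1061] yaw -113.3 st -0.011 -0.31
red [322.2 254.6] [63.5 15.5] (291, 239, 62, 33) [ 0.3597 -0.0377] yaw -103.8 st -0.137 -0.214
red [337.8  47.4] [12.  10.8] (332, 41, 12, 14) [ 0.6027 -0.0016] yaw -147.1 st 0.108 -0.227
black [ 84.5 165.5] [ 7. 35.] (67, 162
[... 469 characters left out ...]
016 0.2132] yaw -77.3 st 0.15 -0.016
tube scene [342.  222.5] [11. 14.] (335, 217, 15, 12) [0.5453 0.2364] yaw 27.6 st 0.099 0.018
tube scene [344.3 190.3] [13.2 47.2] (338, 167, 16, 48) [0.3956 0.1654] yaw -155.3 st -0.062 -0.022
160 None 166 None 172 (341, 352) 178 (339, 351) 184 (339, 351) 190 (339, 350) 196 (338, 350) 202 (338, 349) 208 (338, 349) 214 (344, 347) 220 (335, 349) 226 (336, 346) 232 None [[340.0, 216.0], [350.0, 219.0], [336.0, 225.0], [346.0, 228.0], [344.0, 164.0], [355.0, 166.0], [339.0, 172.0], [351.0, 175.0]]
[[339.0, 217.0], [350.0, 220.0], [335.0, 226.0], [346.0, 228.0], [343.0, 164.0], [355.0, 167.0], [339.0, 173.0], [350.0, 175.0]]
[0.45888383 0.03540354 0.35393477]
```

```bash
python3 -c "
from rig import *
print(hand_in())"
```

```text
the job is handed in; nothing more can be done
None
```

I handed the job in at about 49 s; no score came back. My last camera check showed the cassettes in the tray, the empty tube upright on its pad, the three packs standing inside the outline, and the valve within about a degree of 60.

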